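# Gauge the plate gap of a hand press

## Task

Lower the raised lid of the small hand press until it is fully closed, without slamming it. Then pick up the taper gauge by its handle and slide its blade, thin end first and flat side down, into the slot between the lid and the plate below it until it drags snugly, without ramming it: touching both plates but not jacking the lid noticeably open. Finish while still holding the gauge still at that depth, and leave the other things on the desk where they are.

Things in the scene. Friction and masses are not known exactly. Their poses are not given: they have to be found in the camera images.
- press: grey hand press standing fixed on the desk, 136 mm deep (x), 140 mm wide (y), 52 mm high with the lid closed (the lid's lever knob higher). Origin: centre of the underside; +x points to the hinge at its back, -x to the open front, z up. Two side rails 15 mm wide leave a slot 110 mm wide between them under the closed lid.
- slot (a point): point on the upper face of the bare steel lower plate, midway across the slot, straight below the nip (the front line where the closed lid is nearest). Axes as press: +x leads into the slot. The plate goes on 18 mm to -x as a bare ledge, 90 mm to +x. The gap to the closed lid, even all the way back, differs from run to run: 4.0 to 5.6 mm; before the nip its lip flares up 45 degrees for 10 mm.
- lid (a joint): lid angle in rad: 0 fully closed (level, on its stop), grows as it opens, 1.5 at most. The lid weighs 0.8 kg, its nip is 100 mm from the hinge; it stays open by itself above about 0.75 rad and sinks shut, slowed, below that. Lifting the closed lid at the nip takes about 7 N.
- lid_axis (a point): point on the lid's hinge axis, midway across; the axis runs along press y. Fixed.
- lid_knob (a point): centre of the lid's knob: a black cylinder 17 mm in diameter, 30 mm long along press y, on a slim lever at the right of the lid's front (45 mm to -y of the middle), 124 mm from the hinge axis; lid closed: 118 mm in front of the axis, 38 mm above it, 78 mm above the desk. It can be pinched across its two ends and turns between the fingers as the lid swings.
- gauge_grip (a point): centre of the taper gauge's black handle, 44 mm long (x), 24 mm wide (y), 26 mm high (z). The gauge lies loose on the desk, flat side down, 120 mm long, 80 g. Axes: +x along the blade to its thin end, z up.
- gauge_tip (a point): middle of the thin end of the gauge's steel blade, on its flat underside, 98 mm along +x from the handle's centre and 13 mm below it. The blade is 16 mm wide, underside level with the handle's; its top slopes from 2 mm thick at the thin end to 8.3 mm thick 70 mm further back. The handle's front face is 76 mm behind the thin end.
- gauge: the taper gauge, origin at the centre of its underside, 60 mm behind the thin end; axes as gauge_grip. Slid in lightly it drags under 2 N; once it touches lid and plate together the drag climbs past 7 N within about 4 to 6 mm
- lower_plate: the fixed bare steel lower plate of the press; origin at the centre of its underside, 12 mm below its upper face
- stapler: stapler, 127x36x40 mm, bystander; origin at the centre of its underside
- sticky_notes: block of sticky notes, 78x78x23 mm, bystander; origin at the centre of its underside
- eraser: eraser, 19x43x12 mm, bystander; origin at the centre of its underside

How it is judged:
By the outcome, as a careful person would: the job done as asked, in the order asked, and still so for the second after the job is handed in, while the arm keeps its last pose, push and grip.
It also fails if it takes over 64 s, if anything falls off the work surface, if the arm or the gripper's body presses on something with over 40 N, if the wrist force passes 120 N, or if a joint passes its speed limit or range.

## Robot

A 7-joint arm with a two-finger parallel gripper is mounted at the origin on a cart in front of the work surface, level with it; the furniture and walls round the work are solid. World frame = base frame: x ahead of the robot, y to its left, z up, the work surface at z = 0. Lengths are in m, angles in rad, forces in N, time in s.
With the tool pointing down it reaches from about 0.4 to 0.9 m from the base axis. Payload 5.5 kg.
Tool frame: the origin (TCP) lies between the finger pads; the fingertips stand 17 mm ahead of it and the grasp point (between the pads) lies 2 mm behind it (manip.tip_reach is the distance from the TCP to the fingertips, in m); x points along the fingers, y is the direction in which the jaws open and shut, and the axes are right-handed (so a half turn about x gives the same grasp; the last joint's range is limited). The gripper opens to 85 mm and grips with 20 to 120 N. Pads are 22 mm wide; open, the fingers measure 114 mm over their backs; the gripper's body (76 mm by 85 mm) begins 54 mm behind the grasp point. The pads swing forward as they close: fully open they stand 13 mm farther back than shut.
Start: joints at [-0.945, 0.501, -0.427, 1.55, 0.221, 1.138, -0.21], TCP at [0.231, 0.608, 0.248] pointing down, gripper open.
Joint ranges: [-2.88, 2.88], [-0.31, 2.03], [-1.54, 1.56], [0.2, 2.42], [-1.41, 4.55], [0.19, 2.02], [-2.57, 2.57]. Speed limits (rad/s): [2.57, 2.57, 3.14, 3.14, 3.14, 3.14, 3.14].

## Interface

Orientations are given as [roll, pitch, yaw] about the fixed x, y, z axes, in that order (R = Rz(yaw) Ry(pitch) Rx(roll)).
In Python, from bench import manip gives the robot as it stands.
- The arm moves only by the shell command python3 -m handwheel 'ROWS'. ROWS is a JSON object of lists of equal length, an entry for each row: "linear": the shift along the tool's x, y, z in mm, a list of three; "turn": the turn about the tool's x in degrees; "hand": the finger opening in mm, from 0 to 85.4. In form: {"linear": [[tx, ty, tz], ...], "turn": [turn, ...], "hand": [hand, ...]}. A call has 1 to 5 rows; each row is the pose to reach, as a shift and turn from the pose commanded when the call began, along the tool's axes at that moment; what a row does not reach only later rows make up. A row lasts 1/12 s, in which the tool goes at most 41.7 mm and 7.16 degrees, less where a joint would pass 70% of its speed; a pose out of reach is approached as far as the arm can. A call with a gripper value outside its range is refused whole. The fingers move at their own pace and stop on an object; the grip force is fixed at half the most. Time passes only in rows, so rows that repeat a pose let the fingers close. It gives the time, the measured TCP pose, the force and the opening at its end, in the units of the state.
- manip.get_obs(): the state, without advancing time (a new reading comes with each control period).
- manip.capture(name): name is "side" or "top" or "wrist"; returns the picture (384x512x3 uint8, blue, green, red); there is no depth.
- manip.calibration(name): a dict with "fx", "fy", "cx", "cy" (pixels), "xyz" and "attitude" of the camera in the world. Camera axes: x right, y down, z forward; pixel columns grow to the right and rows downward; lengths in m; the calibration is good to about 2 mm. A picture is of the moment at which its call begins: read the wrist's pose just before it. calibration takes no time and is no camera call; for the wrist camera it gives the pose at the moment of the call.
- manip.sign_off(): hands the job in, once; it reports no verdict.
The state is a dict: "t": time; "joint_pos": joint angles; "qd": joint speeds; "tau": joint torques, N m; "tool_pos": TCP position; "tool_rot": TCP orientation; "ft_force": force on the tool from outside, world axes, zero at the start; "torque": the same for the moment, N m; "finger_gap": finger opening in m.
Only numpy, scipy, OpenCV 4.12 (cv2) and the standard library are available. Lean on these libraries where they do the work, as an engineer would, in place of code of your own. Each camera call takes 0.05 s, during which the arm holds its last target.

## Working session

There is one attempt and no reset: what is moved stays moved. The work goes in short steps, Python scripts to look and compute and a shell command to move; the robot and the scene stay as the last step left them, time stands still between calls to the robot, and variables do not carry over. Pictures are saved under pics/ and viewed, and the job is handed in when it is done.

```bash
ls -la; mkdir -p pics
python3 - <<'E'
from bench import manip
import cv2
o=manip.get_obs()
for k,v in o.items(): print(k,v)
for n in ("side","top","wrist"):
    print(n,manip.calibration(n))
    cv2.imwrite(f"pics/{n}0.png",manip.capture(n))
print(manip.tip_reach)
E
```

```text
total 12
drwxr-xr-x  3 agent agent 4096 Dec  7 01:14 .
drwxr-xr-x 23 root  root  4096 Dec  7 01:14 ..
drwxr-xr-x  2 agent agent 4096 Dec  7 01:14 pics
t 0.0
joint_pos [-0.94481546  0.50187638 -0.42678111  1.55145873  0.22079951  1.13826073
 -0.21030215]
qd [-0.00052183  0.00152746  0.00027735  0.00165076 -0.00100378  0.00013201
 -0.00169287]
tau [ 1.98213825e-04 -5.69524384e+01 -5.81602201e+00 -2.80950987e+01
  1.06590480e-02  1.19197211e-02 -1.21110622e-05]
tool_pos [0.23048119 0.60706419 0.24723688]
tool_rot [-1.61007899  1.56884866 -1.97281448]
ft_force [-0.11912798 -0.03779896  0.91017799]
torque [0.04181606 0.0121918  0.00798739]
finger_gap 0.08547336401089806
side {'fx': 496.64439422627834, 'fy': 496.64439422627834, 'cx': 251.65492922230928, 'cy': 195.66724286914, 'xyz': array([-0.37774318, -0.50557507,  0.73790261]), 'attitude': array([-2.14026934,  0.0027669 , -1.04108328])}
top {'fx': 438.18747578854993, 'fy': 438.18747578854993, 'cx': 255.18384678591187, 'cy': 186.3206061799156, 'xyz': array([ 0.32096219, -0.01113178,  1.23499867]), 'attitude': array([-2.96470119,  0.01222043, -1.58344209])}
wrist {'fx': 293.07039491206115, 'fy': 293.07039491206115, 'cx': 253.18851488333684, 'cy': 186.40539984885623, 'xyz': array([0.16180278, 0.63411683, 0.37266306]), 'attitude': array([2.84790990e+00, 1.31196698e-03, 1.20833667e+00])}
0.017
```

View pics/side0.png

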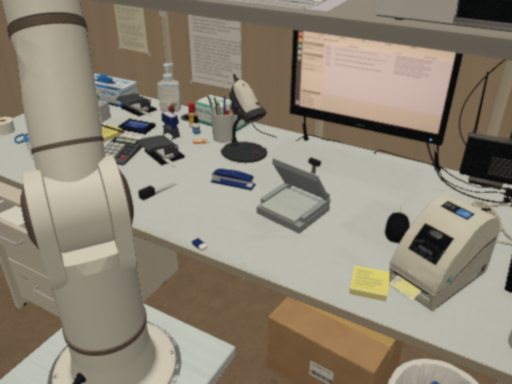

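View pics/top0.png

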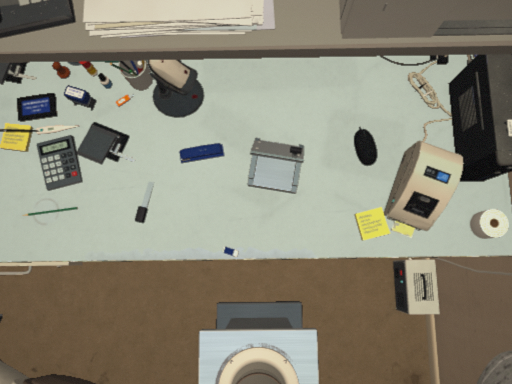

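View pics/wrist0.png

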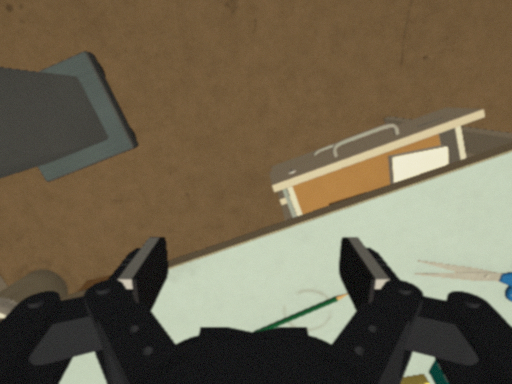

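The side view shows the press near (295,197) with its lid raised and knob near (315,161). The gauge is at about (155,190). In the top view the press is near (277,165) and the gauge runs from about (141,215) to (151,185). I'll zoom in on both.

```bash
cat > h.py <<'E'
import numpy as np, cv2
from scipy.spatial.transform import Rotation as R
from bench import manip
def cam(n,c=None):
    c=c or manip.calibration(n); return c, R.from_euler('xyz',c['attitude']).as_matrix()
def ray(n,u,v,c=None):
    c,M=cam(n,c); d=M@np.array([(u-c['cx'])/c['fx'],(v-c['cy'])/c['fy'],1.0]); return np.array(c['xyz']),d
def onz(n,u,v,z,c=None):
    o,d=ray(n,u,v,c); return o+d*(z-o[2])/d[2]
def proj(n,P,c=None):
    c,M=cam(n,c); p=M.T@(np.asarray(P)-c['xyz']); return np.array([c['cx']+c['fx']*p[0]/p[2],c['cy']+c['fy']*p[1]/p[2]])
def tri(n1,p1,n2,p2):
    o1,d1=ray(n1,*p1);o2,d2=ray(n2,*p2)
    d1/=np.linalg.norm(d1);d2/=np.linalg.norm(d2)
    s=np.linalg.lstsq(np.c_[d1,-d2],o2-o1,rcond=None)[0]
    a=o1+s[0]*d1;b=o2+s[1]*d2
    return (a+b)/2,np.linalg.norm(a-b)
def crop(im,x0,y0,x1,y1,s,f):
    cv2.imwrite(f,cv2.resize(im[y0:y1,x0:x1],None,fx=s,fy=s,interpolation=cv2.INTER_CUBIC))
E
python3 - <<'E'
from h import *
s=cv2.imread('pics/side0.png');t=cv2.imread('pics/top0.png')
crop(s,250,150,340,235,8,'pics/a1.png');crop(t,235,125,315,200,8,'pics/a2.png')
a=cv2.resize(s[175:210,130:185],None,fx=7,fy=7,interpolation=2);b=cv2.resize(t[175:230,125:165],None,fx=7,fy=7,interpolation=2)
h=max(a.shape[0],b.shape[0]);c=np.zeros((h,a.shape[1]+b.shape[1],3),np.uint8);c[:a.shape[0],:a.shape[1]]=a;c[:b.shape[0],a.shape[1]:]=b
cv2.imwrite('pics/a3.png',c)
E
```

```text
(no output)
```

View pics/a1.png

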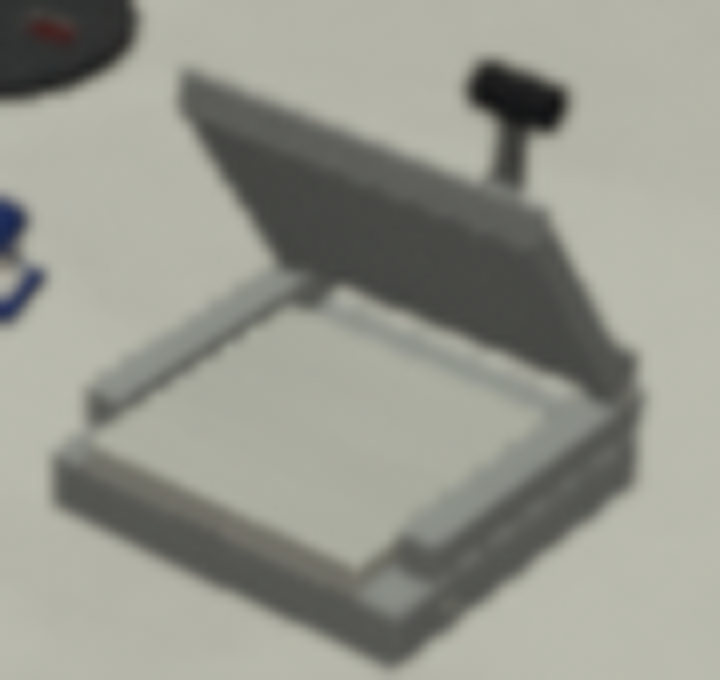

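View pics/a2.png

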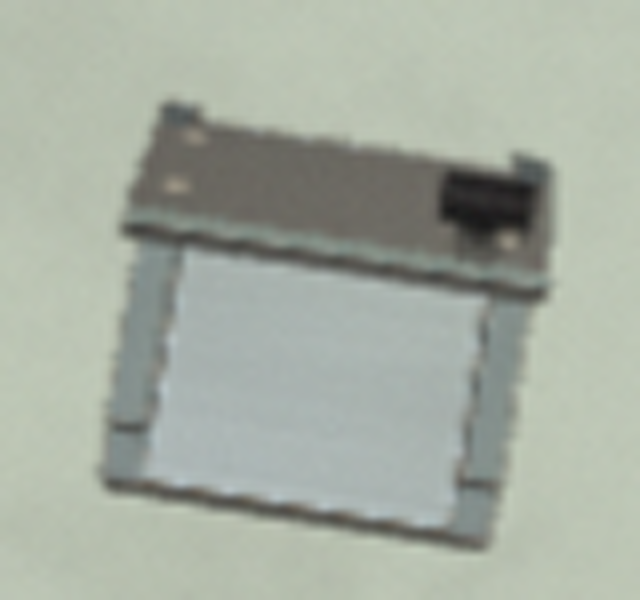

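View pics/a3.png

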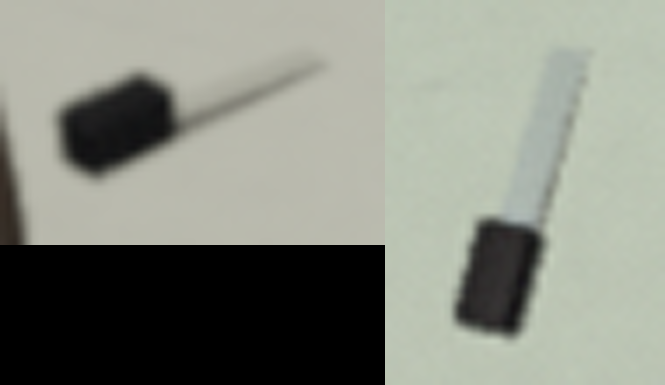

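Run:
```python
from h import *
S=lambda X,Y:(250+(X+.5)/8-.5,150+(Y+.5)/8-.5)
T=lambda X,Y:(235+(X+.5)/8-.5,125+(Y+.5)/8-.5)
p=lambda *a:print(*[np.round(x,4) if not isinstance(x,str) else x for x in a])
fl=onz('side',*S(57,502),0);fr=onz('side',*S(393,665),0); br=onz('side',*S(632,490),0)
p('side base fl,fr,br',fl,fr,br,np.linalg.norm(fl-fr),np.linalg.norm(br-fr))
d=fl-fr; p('yaw from front', np.degrees(np.arctan2(-d[0],d[1]))); e=br-fr; p('yaw side',np.degrees(np.arctan2(e[1],e[0])))
fl2=onz('top',*T(105,488),0);fr2=onz('top',*T(488,547),0)
d=fl2-fr2;p('top base z0',fl2,fr2,np.linalg.norm(d),np.degrees(np.arctan2(-d[0],d[1])))
p('top FL upper corner',tri('top',T(105,477),'side',S(57,455)))
p('top FR upper corner',tri('top',T(488,538),'side',S(392,615)))
p('plate FL',tri('top',T(143,482),'side',S(85,445)))
p('plate FR',tri('top',T(450,530),'side',S(357,572)))
p('knob',tri('top',T(488,201),'side',S(517,96)))
p('lid UL',tri('top',T(128,225),'side',S(188,75)))
p('lid UR',tri('top',T(548,285),'side',S(545,212)))
Sg=lambda X,Y:(130+(X+.5)/7-.5,175+(Y+.5)/7-.5)
Tg=lambda X,Y:(125+(X-385+.5)/7-.5,175+(Y+.5)/7-.5)
for z in (0.026,):
  c=[onz('top',*Tg(*q),z) for q in [(478,222),(543,233),(520,333),(458,318)]]
  p('handle',*c,np.mean(c,0)); a=(c[0]+c[1]-c[2]-c[3]);p(np.degrees(np.arctan2(a[1],a[0])))
tp=onz('top',*Tg(573,52),0.002); p('tip top',tp)
p('tip side',onz('side',*Sg(322,64),0.001))
h=np.mean(c,0); a=tp-h;p('yaw',np.degrees(np.arctan2(a[1],a[0])),np.linalg.norm(a[:2]))
st=cv2.imread('pics/top0.png')
```

```text
side base fl,fr,br [0.5527 0.0263 0.    ] [ 0.5279 -0.1074  0.    ] [ 0.6535 -0.1336  0.    ] 0.136 0.1284
yaw from front -10.5195
yaw side -11.7786
top base z0 [0.5444 0.0226 0.    ] [ 0.521  -0.1138  0.    ] 0.1384 -9.738Traceback (most recent call last):
  File "<stdin>", line 10, in <module>
  File "<stdin>", line 4, in <lambda>
    return _wrapfunc(a, 'round', decimals=decimals, out=out)
    return _wrapit(obj, method, *args, **kwds)
    conv = _array_converter(obj)
ValueError: setting an array element with a sequence. The requested array has an inhomogeneous shape after 1 dimensions. The detected shape was (2,) + inhomogeneous part.
```

Run:
```python
from h import *
np.set_printoptions(precision=4,suppress=True)
S=lambda X,Y:(250+(X+.5)/8-.5,150+(Y+.5)/8-.5)
T=lambda X,Y:(235+(X+.5)/8-.5,125+(Y+.5)/8-.5)
p=print
p('bottom FL',tri('top',T(105,488),'side',S(57,502)))
p('bottom FR',tri('top',T(488,547),'side',S(393,665)))
p('top FL upper corner',tri('top',T(105,477),'side',S(57,455)))
p('top FR upper corner',tri('top',T(488,538),'side',S(392,615)))
p('plate FL',tri('top',T(143,482),'side',S(85,445)))
p('plate FR',tri('top',T(450,530),'side',S(357,572)))
p('knob',tri('top',T(488,201),'side',S(517,96)))
p('lid UL',tri('top',T(128,225),'side',S(188,75)))
p('lid UR',tri('top',T(548,285),'side',S(545,212)))
Sg=lambda X,Y:(130+(X+.5)/7-.5,175+(Y+.5)/7-.5)
Tg=lambda X,Y:(125+(X-385+.5)/7-.5,175+(Y+.5)/7-.5)
c=[onz('top',*Tg(*q),.026) for q in [(478,222),(543,233),(520,333),(458,318)]]
p('handle',*c,np.mean(c,0)); a=(c[0]+c[1]-c[2]-c[3]);p(np.degrees(np.arctan2(a[1],a[0])))
tp=onz('top',*Tg(573,52),0.002); p('tip top',tp)
p('tip side',onz('side',*Sg(322,64),0.001))
h=np.mean(c,0); a=tp-h;p('yaw',np.degrees(np.arctan2(a[1],a[0])),np.linalg.norm(a[:2]))
o=manip.get_obs(); M=R.from_euler('xyz',o['tool_rot']).as_matrix(); p(M)
```

```text
bottom FL (array([0.5436, 0.0219, 0.0069]), np.float64(0.0013350857155753476))
bottom FR (array([ 0.5193, -0.1123,  0.0075]), np.float64(0.002013149591607546))
top FL upper corner (array([0.544 , 0.0217, 0.0251]), np.float64(0.0005086227141663557))
top FR upper corner (array([ 0.5195, -0.1108,  0.0257]), np.float64(0.0020138068657156874))
plate FL (array([0.5398, 0.0085, 0.0359]), np.float64(0.0003529943865160938))
plate FR (array([ 0.5211, -0.0973,  0.0359]), np.float64(0.0011406801695331432))
knob (array([ 0.6051, -0.1032,  0.1619]), np.float64(0.0007631664640948124))
lid UL (array([0.6059, 0.0101, 0.1379]), np.float64(0.0011446536969836158))
lid UR (array([ 0.5833, -0.1237,  0.1385]), np.float64(0.0005681049386385538))
handle [0.4855 0.3289 0.026 ] [0.4808 0.3028 0.026 ] [0.441  0.3107 0.026 ] [0.4473 0.3355 0.026 ] [0.4637 0.3195 0.026 ]
-10.549499948371666
tip top [0.5586 0.299  0.002 ]
tip side [0.56   0.2982 0.001 ]
yaw -12.18359995783951 0.09711997156165589
[[-0.0006  0.3549  0.9349]
 [-0.0014  0.9349 -0.3549]
 [-1.     -0.0015 -0.0001]]
```

```bash
cat >> h.py <<'E'
np.set_printoptions(precision=4,suppress=True)
YAW=-10.3
def to(x,y,z,yaw=YAW):
    o=manip.get_obs(); M=R.from_euler('xyz',o['tool_rot']).as_matrix()
    d=np.array([x,y,z])-o['tool_pos']; yw=np.degrees(np.arctan2(-M[0,1],M[1,1]))
    print('tool d mm',(M.T@d*1000).round(1),'turn',round(-(yaw-yw),1),'dist',round(np.linalg.norm(d)*1000),'t',round(o['t'],2))
E
python3 -m handwheel '{"linear":[[0,-23,26],[0,-46,52],[0,-69,78],[0,-92,104],[0,-115,130]],"turn":[-5,-10.5,-10.5,-10.5,-10.5],"hand":[85,85,85,85,85]}'; python3 -c "
from h import *
to(.605,-.103,.26)"
```

```text
t: 0.57
tool_pos: [0.3118, 0.4523, 0.2479]
tool_rot: [-2.026, 1.57, -2.205]
ft_force: [1.3, -0.1, -0.4]
finger_gap: 0.0847
tool d mm [ -11.9 -494.1  387.6] turn 0.0 dist 628 t 0.57
```

```bash
python3 -m handwheel '{"linear":[[0,-27,20],[0,-54,41],[0,-81,61],[0,-108,82],[0,-135,102]],"turn":[0,0,0,0,0],"hand":[85,85,85,85,85]}'; python3 -c "
from h import *
c=manip.calibration('wrist');cv2.imwrite('pics/w1.png',manip.capture('wrist'));print(c)
to(.605,-.103,.26)"
```

```text
t: 0.98
tool_pos: [0.3881, 0.3012, 0.2482]
tool_rot: [-1.477, 1.571, -1.657]
ft_force: [1.5, -0.3, 0.2]
finger_gap: 0.0848
{'fx': 293.07039491206115, 'fy': 293.07039491206115, 'cx': 253.18851488333684, 'cy': 186.40539984885623, 'xyz': array([0.3157, 0.315 , 0.3735]), 'attitude': array([ 2.8477, -0.0004,  1.3915])}
tool d mm [ -10.  -350.3  283.5] turn -0.5 dist 451 t 1.03
```

View pics/w1.png

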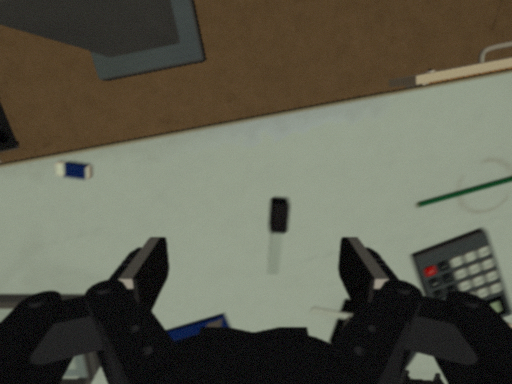

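The wrist view shows the gauge handle at about (279,214) with its thin end at (272,272), pointing away from the robot. Moving on to the press.

```bash
python3 -m handwheel '{"linear":[[-4,-27,20],[-8,-54,40],[-12,-81,60],[-16,-108,80],[-20,-135,100]],"turn":[0,0,0,0,0],"hand":[85,85,85,85,85]}';  python3 -m handwheel '{"linear":[[-4,-27,20],[-8,-54,40],[-8,-81,60],[-8,-108,80],[-8,-135,100]],"turn":[0,0,0,0,0],"hand":[60,60,60,60,60]}'; python3 -m handwheel '{"linear":[[0,-27,10],[0,-54,20]],"turn":[0,0],"hand":[60,60]}'; python3 -c "
from h import *
c=manip.calibration('wrist');cv2.imwrite('pics/w2.png',manip.capture('wrist'));print(c)
cv2.imwrite('pics/top2.png',manip.capture('top'))
to(.605,-.103,.26)"
```

```text
t: 1.45
tool_pos: [0.4622, 0.151, 0.2685]
tool_rot: [-2.628, 1.571, -2.807]
ft_force: [-0.1, 0.1, -0.0]
finger_gap: 0.0852
t: 1.87
tool_pos: [0.5366, 0.0003, 0.2763]
tool_rot: [-1.706, 1.571, -1.885]
ft_force: [1.2, 0.4, -0.4]
finger_gap: 0.0603
t: 2.03
tool_pos: [0.5466, -0.0564, 0.2759]
tool_rot: [-3.089, 1.57, 3.014]
ft_force: [1.1, -0.0, -0.6]
finger_gap: 0.0603
{'fx': 293.07039491206115, 'fy': 293.07039491206115, 'cx': 253.18851488333684, 'cy': 186.40539984885623, 'xyz': array([ 0.4743, -0.0427,  0.4013]), 'attitude': array([ 2.8482, -0.0004,  1.3914])}
tool d mm [ 15.9 -29.8  65.3] turn -0.5 dist 74 t 2.13
```

View pics/w2.png

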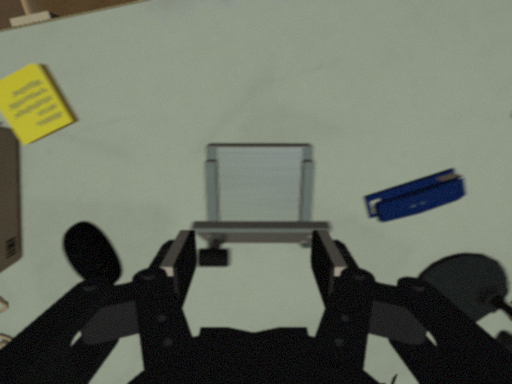

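The press sits square in the wrist view: base front edge at row 144 from column 207 to 312, lid edge near row 225, and the knob at (214,257).

Run:
```python
from h import *
w=cv2.imread('pics/w2.png'); crop(w,185,130,345,280,5,'pics/w2c.png')
cw={'fx': 293.0704,'fy': 293.0704,'cx':253.1885,'cy':186.4054,'xyz':np.array([0.4743,-0.0427,0.4013]),'attitude':np.array([2.8482,-0.0004,1.3914])}
k=(213.5,257.3)
o1,d1=ray('wrist',*k,cw)
for n,q in (('side',(314.2,161.6)),('top',(295.6,149.7))):
    o2,d2=ray(n,*q); a=d1/np.linalg.norm(d1);b=d2/np.linalg.norm(d2)
    s=np.linalg.lstsq(np.c_[a,-b],o2-o1,rcond=None)[0];print(n,o1+s[0]*a,o2+s[1]*b)
```

```text
side [ 0.6059 -0.1036  0.1621] [ 0.6052 -0.1027  0.1615]
top [ 0.6049 -0.1031  0.1639] [ 0.6048 -0.1034  0.1639]
```

View pics/w2c.png

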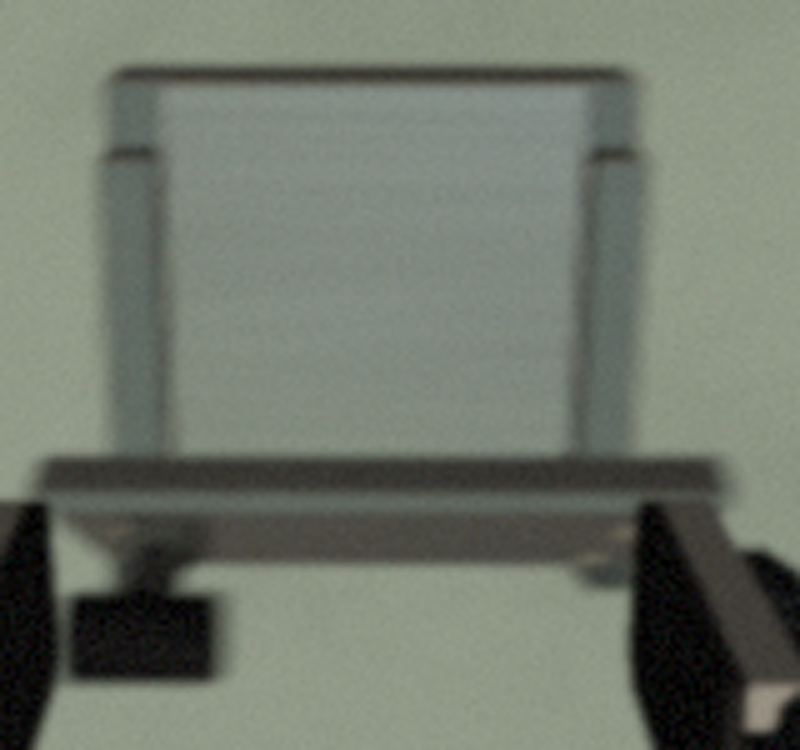

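Run:
```python
from h import *
cw={'fx': 293.0704,'fy': 293.0704,'cx':253.1885,'cy':186.4054,'xyz':np.array([0.4743,-0.0427,0.4013]),'attitude':np.array([2.8482,-0.0004,1.3914])}
W=lambda X,Y:(185+(X+.5)/5-.5,130+(Y+.5)/5-.5)
def f(X,Y,z): return onz('wrist',*W(X,Y),z,cw)
for nm,a,b,z in [('plate front',(157,84),(588,84),.036),('base front top',(113,82),(631,82),.024),('base bottom front',(118,68),(625,68),.0),('rail front top',(106,158),(642,158),.052-.012)]:
    A,B=f(*a,z),f(*b,z);d=B-A
    print(nm,A,B,(A+B)/2,np.linalg.norm(d),np.degrees(np.arctan2(-d[0],d[1])))
to(.6052,-.1032,.165)
```

```text
plate front [ 0.5232 -0.0987  0.036 ] [0.5424 0.0074 0.036 ] [ 0.5328 -0.0456  0.036 ] 0.10779727805105976 -10.282297493711349
base front top [ 0.5223 -0.1116  0.024 ] [0.5461 0.02   0.024 ] [ 0.5342 -0.0458  0.024 ] 0.13375971850298926 -10.28226602129292
base bottom front [ 0.5218 -0.1138  0.    ] [0.5466 0.0229 0.    ] [ 0.5342 -0.0454  0.    ] 0.13886219100412397 -10.282046410106993
rail front top [ 0.5386 -0.1147  0.04  ] [0.5626 0.0177 0.04  ] [ 0.5506 -0.0485  0.04  ] 0.13456266174968973 -10.283479757226136
tool d mm [110.9 -29.6  65.6] turn -0.5 dist 132 t 2.13
```

```bash
python3 -m handwheel '{"linear":[[0,-15,33],[0,-30,66],[30,-30,66],[60,-30,66],[70,-30,66]],"turn":[0,0,0,0,0],"hand":[60,60,60,60,60]}';  python3 -c "
from h import *
c=manip.calibration('wrist');cv2.imwrite('pics/w3.png',manip.capture('wrist'));print(c)
print(proj('wrist',[.6052,-.1032,.163],c))
to(.6052,-.1032,.160)"
```

```text
t: 2.55
tool_pos: [0.6033, -0.0956, 0.2015]
tool_rot: [3.133, 1.564, 2.953]
ft_force: [-1.2, 0.9, -1.5]
finger_gap: 0.0601
{'fx': 293.07039491206115, 'fy': 293.07039491206115, 'cx': 253.18851488333684, 'cy': 186.40539984885623, 'xyz': array([ 0.5318, -0.0819,  0.3274]), 'attitude': array([ 2.855 , -0.0006,  1.3915])}
[240.2111 229.6561]
tool d mm [40.9 -7.5  4.4] turn 0.0 dist 42 t 2.6
```

View pics/w3.png

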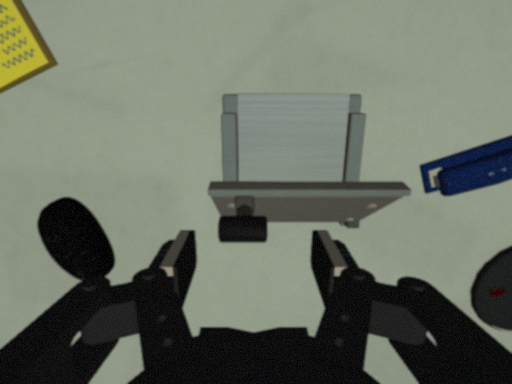

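Knob centre is at (243,229), about 1.5 mm to +y of the prediction. I'll descend and pinch it.

```bash
python3 -m handwheel '{"linear":[[10,-6,4],[25,-6,4],[41,-6,4],[41,-6,4],[41,-6,4]],"turn":[0,0,0,0,0],"hand":[60,60,60,60,60]}';  python3 -m handwheel '{"linear":[[0,0,0],[0,0,0],[0,0,0]],"turn":[0,0,0],"hand":[40,25,20]}'; python3 -c "
from h import *
c=manip.calibration('wrist');cv2.imwrite('pics/w4.png',manip.capture('wrist'));cv2.imwrite('pics/s4.png',manip.capture('side'))
to(.6052,-.1032,.160)"
```

```text
t: 3.02
tool_pos: [0.6089, -0.1029, 0.1659]
tool_rot: [0.19, 1.571, 0.011]
ft_force: [0.0, 1.0, 0.8]
finger_gap: 0.0603
t: 3.27
tool_pos: [0.6096, -0.1034, 0.1673]
tool_rot: [-0.178, 1.568, -0.358]
ft_force: [-0.4, -2.2, 2.0]
finger_gap: 0.0285
tool d mm [ 7.2 -0.4 -4.4] turn -0.0 dist 8 t 3.37
```

View pics/w4.png

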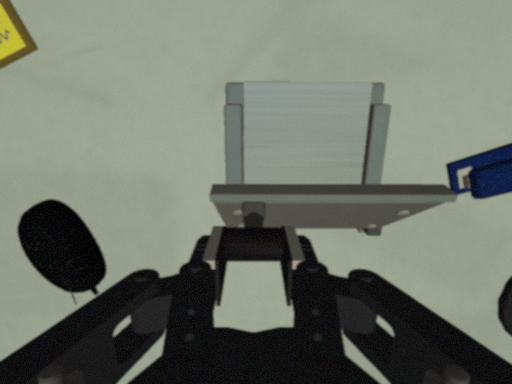

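The knob is pinched between the pads around (255,243), with the opening at 28.5 mm. Next I'll tabulate the arc.

Run:
```python
import numpy as np
r=124;t0=73.4
for a in range(0,7):
    b=t0-8*a
    rows=[[round(r*(np.sin(np.radians(b))-np.sin(np.radians(b-1.6*i))),1),0,round(-r*(np.cos(np.radians(b-1.6*i))-np.cos(np.radians(b))),1)] for i in range(1,6)]
    print(b,rows)
```

```text
73.4 [[np.float64(1.0), 0, np.float64(-3.3)], [np.float64(2.2), 0, np.float64(-6.6)], [np.float64(3.4), 0, np.float64(-9.8)], [np.float64(4.7), 0, np.float64(-13.0)], [np.float64(6.1), 0, np.float64(-16.2)]]
65.4 [[np.float64(1.5), 0, np.float64(-3.1)], [np.float64(3.1), 0, np.float64(-6.2)], [np.float64(4.7), 0, np.float64(-9.3)], [np.float64(6.5), 0, np.float64(-12.2)], [np.float64(8.3), 0, np.float64(-15.2)]]
57.400000000000006 [[np.float64(1.9), 0, np.float64(-2.9)], [np.float64(3.9), 0, np.float64(-5.7)], [np.float64(6.0), 0, np.float64(-8.5)], [np.float64(8.1), 0, np.float64(-11.2)], [np.float64(10.3), 0, np.float64(-13.9)]]
49.400000000000006 [[np.float64(2.3), 0, np.float64(-2.6)], [np.float64(4.7), 0, np.float64(-5.1)], [np.float64(7.1), 0, np.float64(-7.6)], [np.float64(9.6), 0, np.float64(-10.0)], [np.float64(12.1), 0, np.float64(-12.3)]]
41.400000000000006 [[np.float64(2.6), 0, np.float64(-2.3)], [np.float64(5.3), 0, np.float64(-4.4)], [np.float64(8.1), 0, np.float64(-6.5)], [np.float64(10.9), 0, np.float64(-8.6)], [np.float64(13.7), 0, np.float64(-10.5)]]
33.400000000000006 [[np.float64(2.9), 0, np.float64(-1.9)], [np.float64(5.9), 0, np.float64(-3.6)], [np.float64(8.9), 0, np.float64(-5.3)], [np.float64(12.0), 0, np.float64(-7.0)], [np.float64(15.1), 0, np.float64(-8.5)]]
25.400000000000006 [[np.float64(3.1), 0, np.float64(-1.4)], [np.float64(6.3), 0, np.float64(-2.8)], [np.float64(9.6), 0, np.float64(-4.1)], [np.float64(12.8), 0, np.float64(-5.2)], [np.float64(16.1), 0, np.float64(-6.3)]]
```

```bash
python3 -m handwheel '{"linear":[[1,0,-3.3],[2.2,0,-6.6],[3.4,0,-9.8],[4.7,0,-13],[6.1,0,-16.2]],"turn":[0,0,0,0,0],"hand":[20,20,20,20,20]}'
```

```text
t: 3.78
tool_pos: [0.596, -0.101, 0.1627]
tool_rot: [-0.035, 1.563, -0.215]
ft_force: [-0.5, -1.6, 10.5]
finger_gap: 0.0282
```

```bash
python3 -m handwheel '{"linear":[[1.5,0,-3.1],[3.1,0,-6.2],[4.7,0,-9.3],[6.5,0,-12.2],[8.3,0,-15.2]],"turn":[0,0,0,0,0],"hand":[20,20,20,20,20]}'
```

```text
t: 4.2
tool_pos: [0.5801, -0.0981, 0.1548]
tool_rot: [-0.03, 1.565, -0.211]
ft_force: [-4.6, -0.0, 16.3]
finger_gap: 0.0281
```

```bash
python3 -m handwheel '{"linear":[[0,0,-3.1],[1,0,-6.2],[2.2,0,-9.3],[3.6,0,-12.2],[5.3,0,-15.2]],"turn":[0,0,0,0,0],"hand":[20,20,20,20,20]}'
```

```text
t: 4.62
tool_pos: [0.5639, -0.0951, 0.1458]
tool_rot: [-0.048, 1.568, -0.228]
ft_force: [5.1, -2.3, -5.1]
finger_gap: 0.0286
```

```bash
python3 -m handwheel '{"linear":[[2.2,0,-2.9],[4.4,0,-5.7],[6.5,0,-8.5],[8.6,0,-11.2],[10.8,0,-13.9]],"turn":[0,0,0,0,0],"hand":[20,20,20,20,20]}'; python3 -c "
from h import *
manip_s=manip.capture('side');crop(manip_s,250,150,340,235,8,'pics/s5.png')"
```

```text
t: 5.03
tool_pos: [0.5491, -0.0924, 0.1346]
tool_rot: [-0.397, 1.57, -0.577]
ft_force: [5.1, -3.4, -2.8]
finger_gap: 0.0283
```

View pics/s5.png

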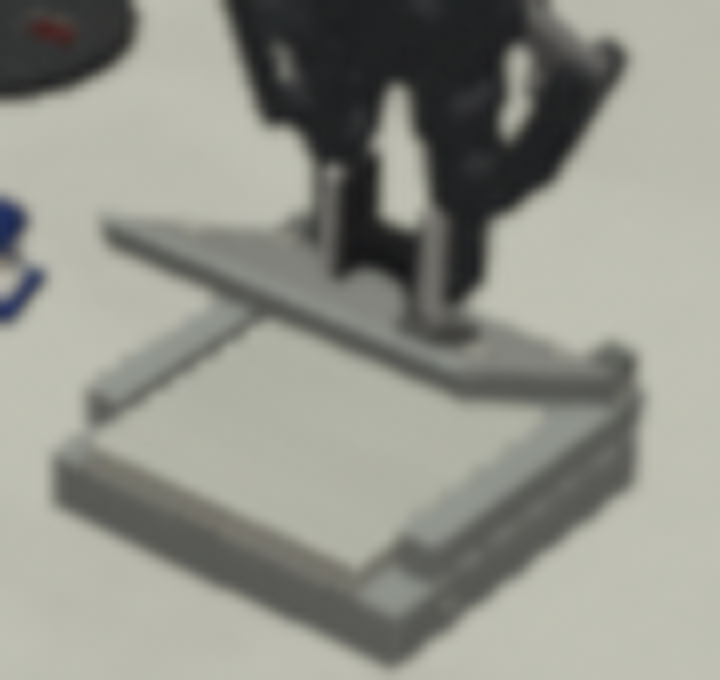

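```bash
python3 -m handwheel '{"linear":[[2.5,0,-2.5],[5.1,0,-4.8],[7.6,0,-7],[10.2,0,-9.3],[12.9,0,-11.4]],"turn":[0,0,0,0,0],"hand":[20,20,20,20,20]}'; python3 -m handwheel '{"linear":[[2.8,0,-2.1],[5.6,0,-4.1],[8.5,0,-6],[11.4,0,-7.8],[14.4,0,-9.5]],"turn":[0,0,0,0,0],"hand":[20,20,20,20,20]}'
```

```text
t: 5.5
tool_pos: [0.5369, -0.0902, 0.1215]
tool_rot: [-2.996, 1.569, 3.107]
ft_force: [-1.0, -2.6, 3.9]
finger_gap: 0.0287
t: 5.92
tool_pos: [0.5268, -0.0883, 0.1068]
tool_rot: [-3.046, 1.568, 3.057]
ft_force: [-5.7, -1.6, 4.8]
finger_gap: 0.0284
```

```bash
python3 -m handwheel '{"linear":[[2.6,0,-2],[5.3,0,-3.6],[8,0,-5],[10.8,0,-6.4],[13.5,0,-7.7]],"turn":[0,0,0,0,0],"hand":[20,20,20,20,20]}'; python3 -c "
from h import *
manip_s=manip.capture('side');crop(manip_s,250,150,340,235,8,'pics/s6.png')"
```

```text
t: 6.33
tool_pos: [0.52, -0.0871, 0.0934]
tool_rot: [-3.046, 1.569, 3.058]
ft_force: [-4.9, -2.2, 4.4]
finger_gap: 0.0288
```

View pics/s6.png

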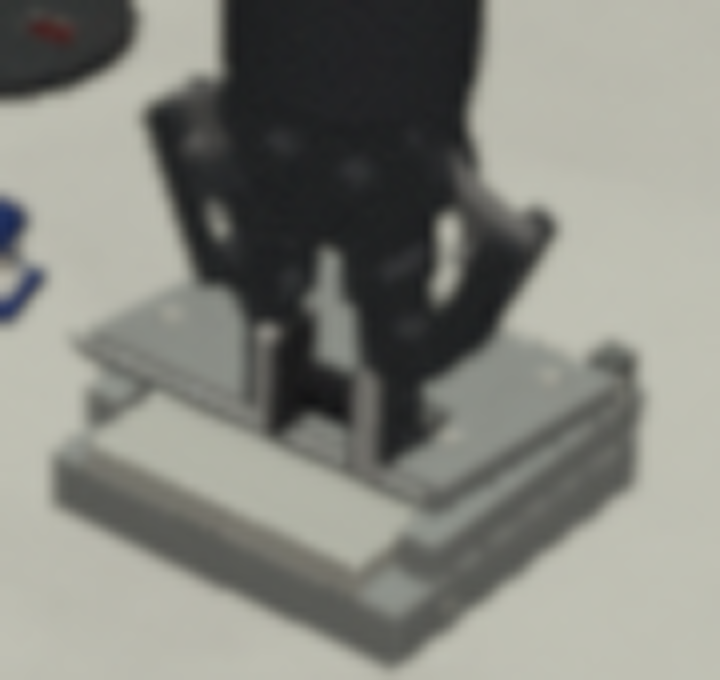

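```bash
python3 -m handwheel '{"linear":[[2,0,-0.8],[4,0,-1.5],[6,0,-2.2],[7.5,0,-2.7],[9,0,-3.1]],"turn":[0,0,0,0,0],"hand":[20,20,20,20,20]}'; python3 -m handwheel '{"linear":[[1,0,-0.3],[2,0,-0.6],[3,0,-0.8],[3,0,-0.8]],"turn":[0,0,0,0],"hand":[20,20,20,20]}'; python3 -c "
from h import *
manip_s=manip.capture('side');crop(manip_s,250,150,340,235,8,'pics/s7.png')"
```

```text
t: 6.8
tool_pos: [0.5165, -0.0864, 0.0843]
tool_rot: [-3.076, 1.568, 3.027]
ft_force: [-6.2, -2.2, 3.7]
finger_gap: 0.0284
t: 7.13
tool_pos: [0.5157, -0.0862, 0.082]
tool_rot: [-3.069, 1.568, 3.034]
ft_force: [-8.1, -1.0, 10.7]
finger_gap: 0.0283
```

View pics/s7.png

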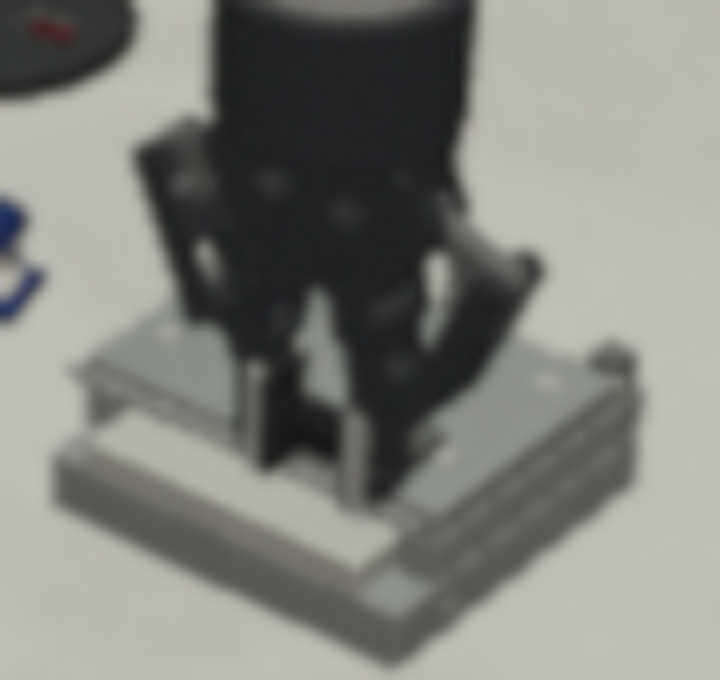

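```bash
python3 -m handwheel '{"linear":[[0.7,0,-0.8],[1.4,0,-1.5],[2,0,-2],[2,0,-2]],"turn":[0,0,0,0],"hand":[20,20,20,20]}'
```

```text
t: 7.52
tool_pos: [0.5157, -0.0863, 0.0819]
tool_rot: [-0.186, 1.57, -0.365]
ft_force: [-8.9, -2.0, 22.1]
finger_gap: 0.0284
```

Pushing further raised Fz to 22 N without z moving, so the lid is on its stop. I'll relax the push, release, back up and measure the closed press.

```bash
python3 -m handwheel '{"linear":[[-1,0,1],[-2.5,0,2],[-2.5,0,2]],"turn":[0,0,0],"hand":[20,20,60]}'; python3 -m handwheel '{"linear":[[0,0,0],[0,0,0],[-10,0,0],[-40,0,-10],[-80,0,-40]],"turn":[0,0,0,0,0],"hand":[60,60,60,60,60]}'; python3 -m handwheel '{"linear":[[-40,20,-20],[-50,40,-40],[-50,45,-50],[-50,45,-50]],"turn":[0,0,0,0],"hand":[70,70,70,70]}'; python3 -c "
from h import *
c=manip.calibration('wrist');w=manip.capture('wrist');cv2.imwrite('pics/w8.png',w);crop(manip.capture('side'),250,150,340,235,8,'pics/s8.png');crop(manip.capture('top'),235,125,315,200,8,'pics/t8.png')
print(c);print(manip.get_obs()['ft_force'],manip.get_obs()['tool_pos'])"
```

```text
t: 7.77
tool_pos: [0.5171, -0.0858, 0.0824]
tool_rot: [1.73, 1.57, 1.551]
ft_force: [0.2, 0.3, 0.7]
finger_gap: 0.0391
t: 8.18
tool_pos: [0.4843, -0.0798, 0.156]
tool_rot: [1.795, 1.57, 1.616]
ft_force: [0.7, -0.5, 1.1]
finger_gap: 0.0598
t: 8.52
tool_pos: [0.4408, -0.0245, 0.2075]
tool_rot: [0.345, 1.568, 0.17]
ft_force: [-0.4, 0.3, -0.2]
finger_gap: 0.0701
{'fx': 293.07039491206115, 'fy': 293.07039491206115, 'cx': 253.18851488333684, 'cy': 186.40539984885623, 'xyz': array([ 0.368 , -0.0111,  0.3326]), 'attitude': array([ 2.8453, -0.0014,  1.3959])}
[-0.5097 -0.9996 -0.7663] [ 0.4419 -0.0275  0.2057]
```

View pics/w8.png

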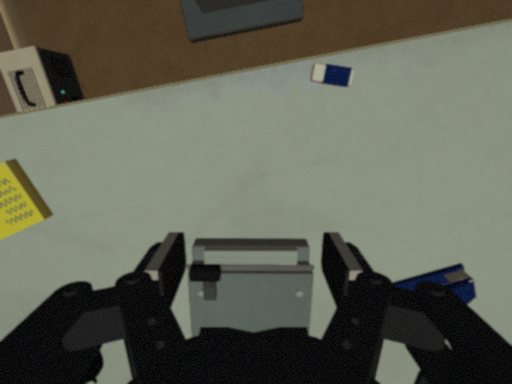

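View pics/s8.png

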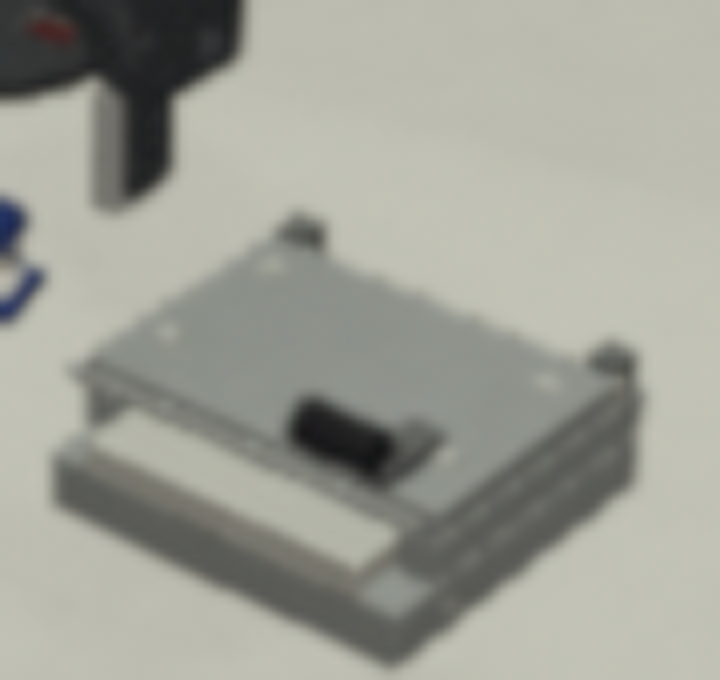

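View pics/t8.png

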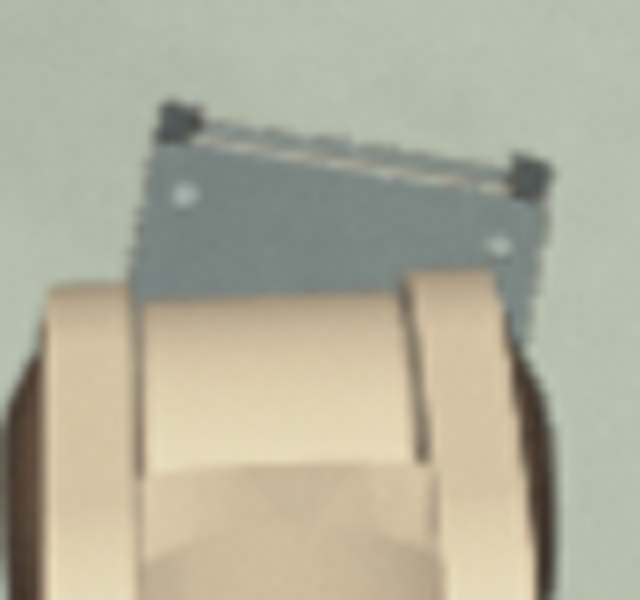

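The lid lies flat in both views, with the side rails parallel. The knob is at side crop (342,437) and wrist (206,271), and the hinge bosses at top crop (180,122) and (530,178).

Run:
```python
from h import *
w=cv2.imread('pics/w8.png'); crop(w,180,225,325,310,5,'pics/w8c.png')
c=manip.calibration('wrist')
S=lambda X,Y:(250+(X+.5)/8-.5,150+(Y+.5)/8-.5)
T=lambda X,Y:(235+(X+.5)/8-.5,125+(Y+.5)/8-.5)
print('knob side@.078',onz('side',*S(342,437),.078),'wrist',onz('wrist',206,271,.078))
o1,d1=ray('wrist',206,271);o2,d2=ray('side',*S(342,437)); a=d1/np.linalg.norm(d1);b=d2/np.linalg.norm(d2)
s=np.linalg.lstsq(np.c_[a,-b],o2-o1,rcond=None)[0];print(o1+s[0]*a,o2+s[1]*b)
for q in ((180,122),(530,178)): print('boss',onz('top',*T(*q),.047))
for q in ((300,232),(612,362)): print('boss side',onz('side',*S(*q),.047))
print('plate front side',onz('side',*S(85,445),.036),onz('side',*S(357,572),.036))
print('rail front bottoms? ',onz('side',*S(395,545),.036))
```

```text
knob side@.078 [ 0.527  -0.0867  0.078 ] wrist [ 0.5225 -0.0887  0.078 ]
[ 0.521  -0.088   0.0805] [ 0.5222 -0.089   0.0815]
boss [ 0.6661 -0.0063  0.047 ]
boss [ 0.6438 -0.1283  0.047 ]
boss side [0.6756 0.0016 0.047 ]
boss side [ 0.6526 -0.123   0.047 ]
plate front side [0.5395 0.0086 0.036 ] [ 0.5205 -0.097   0.036 ]
rail front bottoms?  [ 0.5391 -0.1007  0.036 ]
```

View pics/w8c.png

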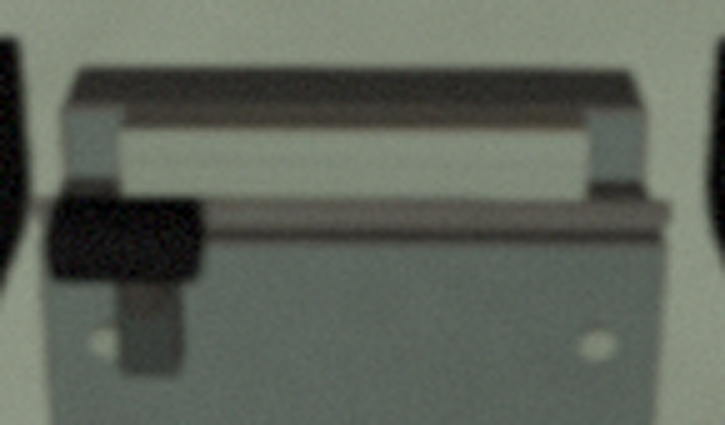

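The closed nip comes out near (0.549,-0.048), and the knob-based and plate-based estimates agree to about 2 mm. Now the gauge.

```bash
python3 -m handwheel '{"linear":[[0,38,-5],[0,76,-10],[0,114,-15],[0,152,-20],[10,190,-25]],"turn":[0,0,0,0,0],"hand":[70,70,70,70,70]}'; python3 -m handwheel '{"linear":[[10,38,-5],[20,76,-10],[35,114,-15],[50,145,-18],[55,148,-20]],"turn":[0,0,0,0,0],"hand":[60,60,60,60,60]}';python3 -m handwheel '{"linear":[[0,0,0],[0,0,0]],"turn":[0,0],"hand":[60,60]}'
python3 - <<'E'
from h import *
o=manip.get_obs();c=manip.calibration('wrist');w=manip.capture('wrist');cv2.imwrite('pics/w9.png',w)
print(o['tool_pos'],c['xyz'],c['attitude']); np.save('c9.npy',c,allow_pickle=True)
to(.4637,.3195,.05,-11.5)
E
```

```text
t: 9.08
tool_pos: [0.4529, 0.1657, 0.1963]
tool_rot: [0.577, 1.569, 0.394]
ft_force: [1.5, 0.9, 0.5]
finger_gap: 0.07
t: 9.5
tool_pos: [0.4566, 0.3198, 0.1377]
tool_rot: [2.551, 1.566, 2.377]
ft_force: [0.5, 1.0, 0.7]
finger_gap: 0.0602
t: 9.67
tool_pos: [0.4577, 0.3122, 0.1392]
tool_rot: [-2.243, 1.567, -2.424]
ft_force: [0.3, 0.1, 0.1]
finger_gap: 0.0597
[0.4577 0.3122 0.1392] [0.3856 0.3263 0.2647] [2.85   0.0023 1.3908]
tool d mm [90.   8.9  3.9] turn 1.1 dist 90 t 9.72
```

View pics/w9.png

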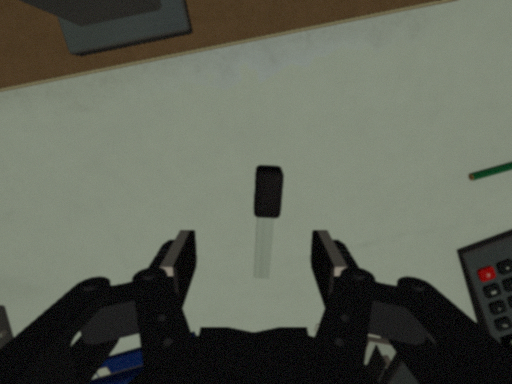

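Handle spans about (256,167)–(283,217), with the blade's thin end at (261,277). I'll mask it for an exact pose.

Run:
```python
from h import *
c=np.load('c9.npy',allow_pickle=True).item();w=cv2.imread('pics/w9.png');crop(w,235,155,310,290,6,'pics/w9c.png')
g=cv2.cvtColor(w,cv2.COLOR_BGR2GRAY)[150:230,235:305]; m=(g<70).astype(np.uint8)
cs,_=cv2.findContours(m,0,2);k=max(cs,key=cv2.contourArea);r=cv2.minAreaRect(k);b=cv2.boxPoints(r)+[235,150];print(r,b)
P=np.array([onz('wrist',u,v,.0,c) for u,v in b]);print(P)
```

```text
((32.95330810546875, 41.2470817565918), (27.25931167602539, 51.52446365356445), 3.5763344764709473) [[252.7432 216.1089]
 [255.9572 164.6848]
 [283.1634 166.3852]
 [279.9494 217.8093]]
[[0.4933 0.3056 0.    ]
 [0.4436 0.3177 0.    ]
 [0.4496 0.3422 0.    ]
 [0.4998 0.3314 0.    ]]
```

View pics/w9c.png

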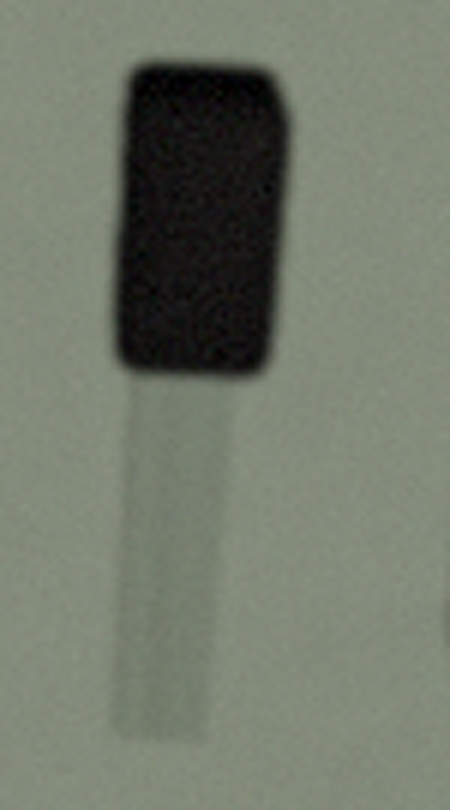

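Run:
```python
from h import *
c=np.load('c9.npy',allow_pickle=True).item()
W=lambda X,Y:(235+(X+.5)/6-.5,155+(Y+.5)/6-.5)
f=onz('wrist',*W(193,374),.026,c);b=onz('wrist',*W(206,65),.0,c);t=onz('wrist',*W(157,742),.001,c)
print(f,b,t); d=t-b; yaw=np.degrees(np.arctan2(d[1],d[0]));print('yaw t-b',yaw,np.linalg.norm(d[:2]));d=t-f;print('yaw t-f',np.degrees(np.arctan2(d[1],d[0])),np.linalg.norm(d[:2]))
u=np.array([np.cos(np.radians(yaw)),np.sin(np.radians(yaw))])
for n,p in (('f',f[:2]-.022*u),('b',b[:2]+.022*u),('t',t[:2]-.098*u)): print(n,p)
```

```text
[0.4856 0.3196 0.026 ] [0.4464 0.3294 0.    ] [0.5626 0.3014 0.001 ]
yaw t-b -13.513579319444931 0.11953442137120122
yaw t-f -13.298344767190487 0.07907849890552796
f [0.4643 0.3248]
b [0.4678 0.3242]
t [0.4673 0.3243]
```

```bash
python3 -c "
from h import *
to(.4665,.3244,.05,-13.2);to(.4665,.3244,.02,-13.2)"
```

```text
tool d mm [90.  14.3  5.8] turn 2.8 dist 91 t 9.72
tool d mm [120.   14.3   5.8] turn 2.8 dist 121 t 9.72
```

```bash
python3 -m handwheel '{"linear":[[20,14,6],[45,14,6],[70,14,6],[85,14,6],[85,14,6]],"turn":[2.8,2.8,2.8,2.8,2.8],"hand":[60,60,60,60,60]}'
python3 - <<'E'
from h import *
o=manip.get_obs();c=manip.calibration('wrist');w=manip.capture('wrist');cv2.imwrite('pics/w10.png',w)
to(.4665,.3244,.02,-13.2)
E
```

```text
t: 10.13
tool_pos: [0.4654, 0.3224, 0.0532]
tool_rot: [-2.073, 1.565, -2.304]
ft_force: [0.1, -0.5, -0.4]
finger_gap: 0.0601
tool d mm [34.9  1.   0.2] turn -0.0 dist 35 t 10.18
```

View pics/w10.png

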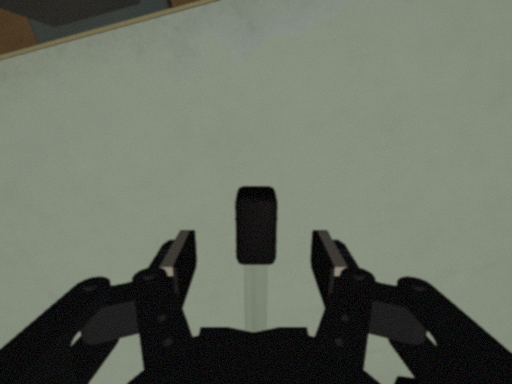

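Gauge is centred between the fingers (handle columns 236–277, blade straight down the image). Descend and grip.

```bash
python3 -m handwheel '{"linear":[[12,0,0],[24,0,0],[31,0,0],[31,0,0],[31,0,0]],"turn":[0,0,0,0,0],"hand":[60,60,60,60,60]}'; python3 -c "
from h import *
to(.4665,.3244,.02,-13.2)"
```

```text
t: 10.6
tool_pos: [0.4657, 0.3262, 0.0245]
tool_rot: [-2.298, 1.57, -2.526]
ft_force: [-0.6, -0.0, 0.4]
finger_gap: 0.0599
tool d mm [ 4.5 -1.5  1.1] turn 0.1 dist 5 t 10.6
```

```bash
python3 -m handwheel '{"linear":[[2,0,0],[4,0,0],[4,0,0]],"turn":[0,0,0],"hand":[50,35,20]}';python3 -m handwheel '{"linear":[[0,0,0],[0,0,0],[0,0,0],[0,0,0]],"turn":[0,0,0,0],"hand":[10,10,10,10]}'
python3 - <<'E'
from h import *
for i in range(3):
  o=manip.get_obs();print(o['tool_pos'],o['ft_force']); w=manip.capture('wrist')
cv2.imwrite('pics/w11.png',w)
E
```

```text
t: 10.85
tool_pos: [0.4661, 0.3264, 0.0208]
tool_rot: [0.539, 1.571, 0.311]
ft_force: [-1.5, -2.0, 0.8]
finger_gap: 0.0271
t: 11.18
tool_pos: [0.4663, 0.3266, 0.0211]
tool_rot: [0.971, 1.57, 0.742]
ft_force: [-0.7, 0.6, 2.0]
finger_gap: 0.0228
[0.4663 0.3266 0.0211] [-0.6593  0.5963  1.9829]
[0.4662 0.3266 0.0211] [-0.2932  0.4293  2.2636]
[0.4663 0.3266 0.0211] [0.2346 1.2819 2.1383]
```

View pics/w11.png

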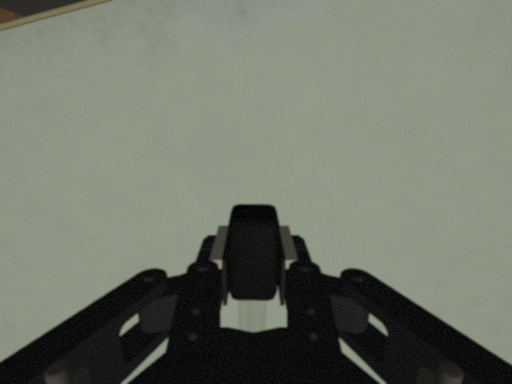

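Handle is gripped at 22.8 mm opening, visible at about (254,250). Lift and carry.

```bash
python3 -m handwheel '{"linear":[[-10,0,0],[-30,0,0],[-55,0,0],[-80,-10,0],[-85,-35,3]],"turn":[0,0,0,0,-1],"hand":[10,10,10,10,10]}'; python3 -m handwheel '{"linear":[[0,-36,6],[0,-72,12],[0,-108,18],[0,-144,24],[0,-180,30]],"turn":[-2,-2,-2,-2,-2],"hand":[10,10,10,10,10]}'; python3 -c "
from h import *
to(.4398,-.0281,.085,-10.3)"
```

```text
t: 11.75
tool_pos: [0.4626, 0.2971, 0.1105]
tool_rot: [1.056, 1.562, 0.85]
ft_force: [1.3, -0.5, 0.2]
finger_gap: 0.0229
t: 12.17
tool_pos: [0.4521, 0.1076, 0.1063]
tool_rot: [-0.56, 1.571, -0.736]
ft_force: [1.2, -0.5, -0.7]
finger_gap: 0.0227
tool d mm [  21.3 -135.8   11.6] turn 0.2 dist 138 t 12.17
```

```bash
python3 -m handwheel '{"linear":[[0,-34,2],[0,-68,4],[0,-100,6],[0,-122,7],[0,-132,8]],"turn":[0,0,0,0,0],"hand":[10,10,10,10,10]}'; python3 -m handwheel '{"linear":[[0,0,0],[0,0,0],[0,0,0]],"turn":[0,0,0],"hand":[10,10,10]}'
python3 - <<'E'
from h import *
o=manip.get_obs();np.save('c12.npy',manip.calibration('wrist'),allow_pickle=True);w=manip.capture('wrist');cv2.imwrite('pics/w12.png',w);s=manip.capture('side');cv2.imwrite('pics/s12.png',s);crop(s,225,150,335,235,7,'pics/s12c.png')
crop(w,165,200,345,340,4,'pics/w12c.png')
print(o['tool_pos'],manip.get_obs()['ft_force']);to(.4398,-.0281,.085,-10.3)
E
```

```text
t: 12.58
tool_pos: [0.4363, -0.0258, 0.1061]
tool_rot: [-1.978, 1.569, -2.159]
ft_force: [-1.0, 0.8, -0.1]
finger_gap: 0.0227
t: 12.83
tool_pos: [0.4379, -0.0203, 0.106]
tool_rot: [1.219, 1.57, 1.045]
ft_force: [0.9, 0.3, -0.1]
finger_gap: 0.0228
[ 0.4379 -0.0203  0.106 ] [ 0.1146  0.5743 -1.0545]
tool d mm [20.9 -7.5  3.3] turn 0.4 dist 22 t 12.93
```

View pics/w12.png

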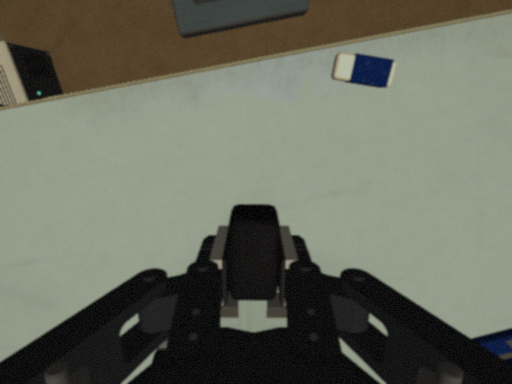

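View pics/s12c.png

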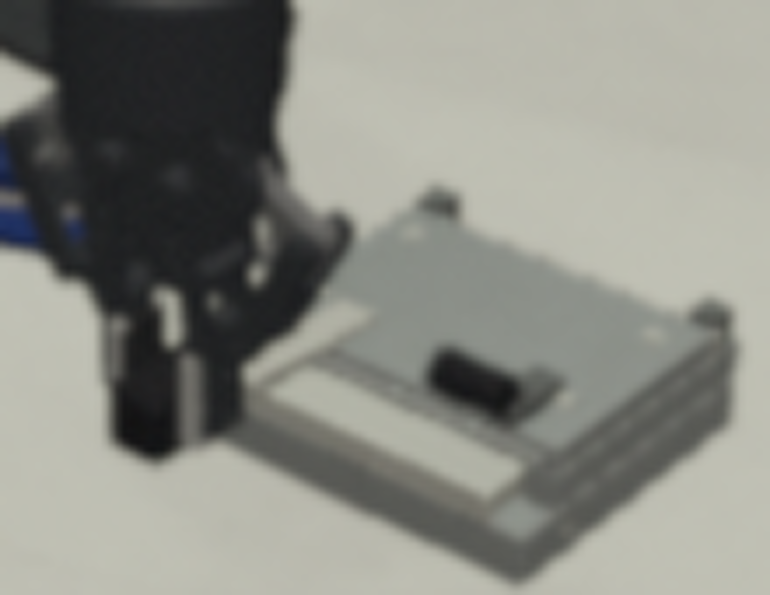

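The side crop shows the gauge held level, with its thin end at about crop (366,316), above the lid lip.

Run:
```python
from h import *
S=lambda X,Y:(225+(X+.5)/7-.5,150+(Y+.5)/7-.5)
print('tip side z.086',onz('side',*S(357,310),.087))
o=manip.get_obs();x=np.array([np.cos(np.radians(-10.5)),np.sin(np.radians(-10.5)),0]);print('tip exp',o['tool_pos']+.098*x)
print('lip front edge pts at z~.052?')
# plate front edge & lip edge in same view
for nm,q,z in [('plateFL',(270,385),.036),('plateFR',(492,503),.036),('lipL',(325,345),.052),('lipR',(545,447),.052)]: print(nm,onz('side',*S(*q),z))
```

```text
tip side z.086 [ 0.5351 -0.0367  0.087 ]
tip exp [ 0.5342 -0.038   0.1059]
lip front edge pts at z~.052?
plateFL [0.5457 0.0035 0.036 ]
plateFR [ 0.52  -0.099  0.036]
lipL [ 0.5575 -0.0126  0.052 ]
lipR [ 0.5386 -0.1095  0.052 ]
```

View pics/w12c.png

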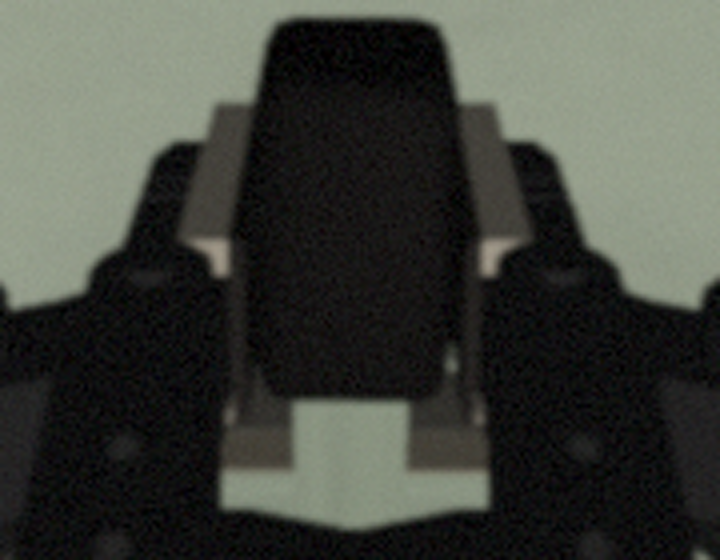

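Run:
```python
from h import *
c={'fx':293.0704,'fy':293.0704,'cx':253.1885,'cy':186.4054,'xyz':np.array([.3680,-.0111,.3326]),'attitude':np.array([2.8453,-.0014,1.3959])}
W=lambda X,Y:(180+(X+.5)/5-.5,225+(Y+.5)/5-.5)
x=np.array([np.cos(np.radians(-10.3)),np.sin(np.radians(-10.3)),0]);y=np.array([-x[1],x[0],0])
n=np.array([.549,-.048,.036])
for nm,q,z in [('base bottom front',(355,70),0),('front base top/plate lower',(355,105),.024),('plate front top',(355,128),.036),('rail step front',(620,183),.036),('rail step bottom L',(620,183),.036),('lip front',(420,202),.045),('lip front',(420,202),.051),('lid top front',(420,240),.052)]:
    p=onz('wrist',*W(*q),z,c); print(nm,p,'x,y rel nip',(p-n)@x,(p-n)@y)
c2={'fx': 293.0704,'fy': 293.0704,'cx':253.1885,'cy':186.4054,'xyz':np.array([0.4743,-0.0427,0.4013]),'attitude':np.array([2.8482,-0.0004,1.3914])}
W=lambda X,Y:(185+(X+.5)/5-.5,130+(Y+.5)/5-.5)
for nm,q,z in [('plate front',(370,82),.036),('rail front top',(130,152),.045),('rail L back',(157,455),.036)]:
    p=onz('wrist',*W(*q),z,c2); print(nm,p,(p-n)@x,(p-n)@y)
```

```text
base bottom front [ 0.5349 -0.0434  0.    ] x,y rel nip -0.014657774422923939 0.001988190437611656
front base top/plate lower [ 0.5318 -0.0427  0.024 ] x,y rel nip -0.017845475308361777 0.0021500160041329265
plate front top [ 0.5312 -0.0425  0.036 ] x,y rel nip -0.018523246120085306 0.0022330300782812712
rail step front [0.5557 0.0149 0.036 ] x,y rel nip -0.004630375531064608 0.06310147236537544
rail step bottom L [0.5557 0.0149 0.036 ] x,y rel nip -0.004630375531064608 0.06310147236537544
lip front [ 0.547  -0.0305  0.045 ] x,y rel nip -0.005099470146811038 0.016855865576295568
lip front [ 0.5433 -0.0301  0.051 ] x,y rel nip -0.008845955337150789 0.016586455799954672
lid top front [ 0.552  -0.0316  0.052 ] x,y rel nip 4.83894006866087e-05 0.016686682258827964
plate front [ 0.5322 -0.0462  0.036 ] -0.01684747629264786 -0.00120974993156403
rail front top [ 0.5373 -0.1075  0.045 ] -0.0008904275258949674 -0.06062384770065842
rail L back [ 0.6214 -0.1202  0.036 ] 0.08413908547304369 -0.05812635237129543
```

Estimates agree: plate front 18 mm before the nip, lip edge about 9 mm before it. I'll put the tip over the ledge about 13 mm before the nip and go down.

```bash
python3 -m handwheel '{"linear":[[5,0,3],[15,0,3],[27,0,3],[37,0,3],[42,0,3]],"turn":[0.4,0.4,0.4,0.4,0.4],"hand":[10,10,10,10,10]}'; python3 -m handwheel '{"linear":[[0,0,0],[0,0,0]],"turn":[0,0],"hand":[10,10]}'
python3 - <<'E'
from h import *
f=[]
for i in range(3):
    s=manip.capture('side');f.append(manip.get_obs()['ft_force'])
print(np.mean(f,0)); crop(s,225,150,335,235,7,'pics/s13c.png');o=manip.get_obs();print(o['tool_pos']);to(.4398,-.0281,.0571)
E
```

```text
t: 13.35
tool_pos: [0.4393, -0.0221, 0.0619]
tool_rot: [-3.079, 1.568, 3.022]
ft_force: [-0.0, 0.2, -0.0]
finger_gap: 0.0231
t: 13.52
tool_pos: [0.44, -0.0224, 0.0633]
tool_rot: [-3.104, 1.569, 2.996]
ft_force: [-0.4, -0.4, -0.5]
finger_gap: 0.0225
[ 0.3772 -0.2142 -0.4935]
[ 0.4409 -0.0225  0.0642]
tool d mm [ 7.1 -5.7 -0. ] turn -0.2 dist 9 t 13.67
```

View pics/s13c.png

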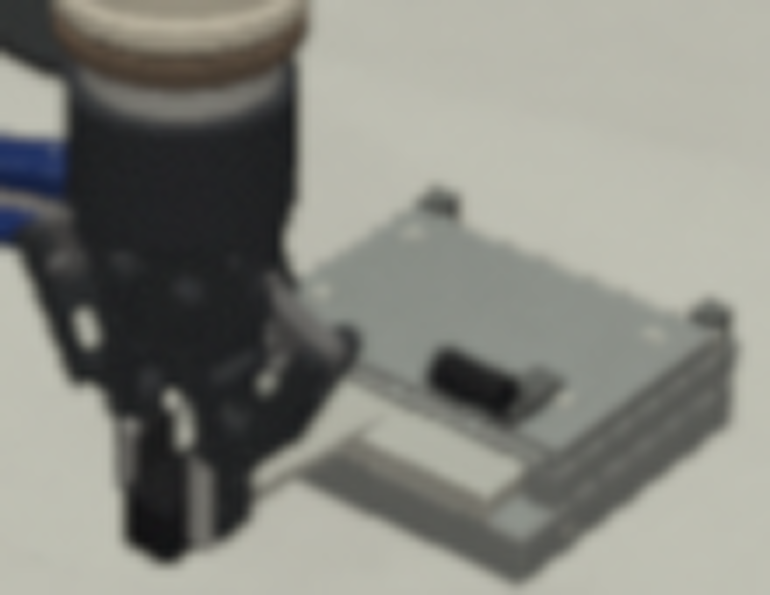

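Tip is over the ledge, at about crop (385,415), clear of the lip. Lower gently to contact.

```bash
python3 -m handwheel '{"linear":[[1,0,0],[2,0,0],[3,0,0],[4,0,0],[4,0,0]],"turn":[0,0,0,0,0],"hand":[10,10,10,10,10]}';python3 -m handwheel '{"linear":[[0.7,0,0],[1.4,0,0],[2,0,0],[2,0,0]],"turn":[0,0,0,0],"hand":[10,10,10,10]}'
```

```text
t: 14.08
tool_pos: [0.4403, -0.0226, 0.0597]
tool_rot: [-3.027, 1.571, 3.073]
ft_force: [0.1, -0.2, -0.3]
finger_gap: 0.0227
t: 14.42
tool_pos: [0.4403, -0.0226, 0.0577]
tool_rot: [-3.108, 1.571, 2.992]
ft_force: [-0.2, -0.3, -0.2]
finger_gap: 0.023
```

```bash
python3 -m handwheel '{"linear":[[0.5,0,0],[0.5,0,0],[0.5,0,0]],"turn":[0,0,0],"hand":[10,10,10]}';python3 -m handwheel '{"linear":[[0.5,0,0],[0.5,0,0],[0.5,0,0]],"turn":[0,0,0],"hand":[10,10,10]}'
```

```text
t: 14.67
tool_pos: [0.4404, -0.0226, 0.0573]
tool_rot: [3.047, 1.571, 2.864]
ft_force: [0.8, -0.4, -0.5]
finger_gap: 0.023
t: 14.92
tool_pos: [0.4404, -0.0226, 0.0568]
tool_rot: [-3.116, 1.571, 2.984]
ft_force: [-0.1, -0.8, -0.5]
finger_gap: 0.0229
```

```bash
python3 -m handwheel '{"linear":[[0.5,0,0],[0.5,0,0],[0.5,0,0]],"turn":[0,0,0],"hand":[10,10,10]}';python3 -m handwheel '{"linear":[[0.5,0,0],[0.5,0,0],[0.5,0,0]],"turn":[0,0,0],"hand":[10,10,10]}'
python3 - <<'E'
from h import *
f=[]
for i in range(3):
    s=manip.capture('side');o=manip.get_obs();f.append(np.r_[o['ft_force'],o['torque']])
print(np.mean(f,0)); crop(s,225,150,335,235,7,'pics/s14c.png')
E
```

```text
t: 15.17
tool_pos: [0.4404, -0.0225, 0.0563]
tool_rot: [-3.136, 1.571, 2.964]
ft_force: [-0.1, -0.5, -1.2]
finger_gap: 0.0231
t: 15.42
tool_pos: [0.4404, -0.0225, 0.0558]
tool_rot: [2.829, 1.571, 2.646]
ft_force: [0.4, -0.7, -1.1]
finger_gap: 0.0227
[ 0.2812 -0.3272 -0.8821 -0.0029  0.0044  0.0079]
```

View pics/s14c.png

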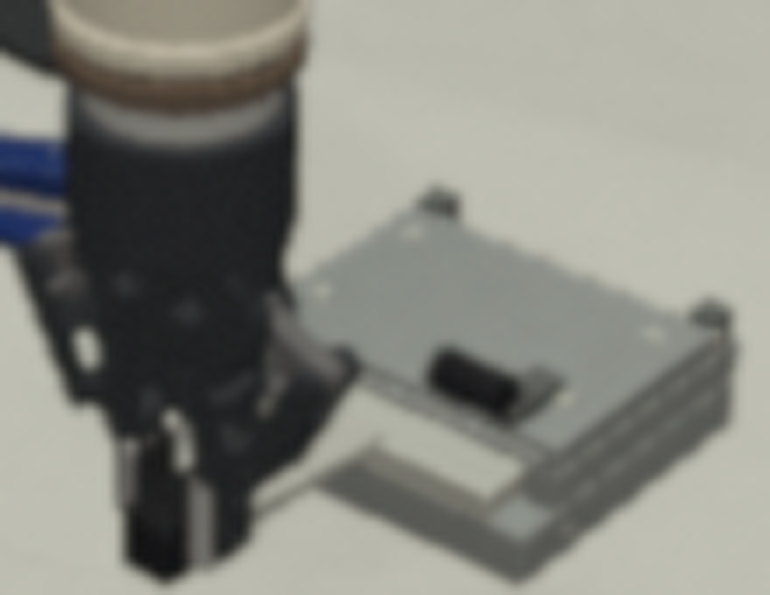

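```bash
for i in 1; do python3 -m handwheel '{"linear":[[0.5,0,0],[0.5,0,0],[0.5,0,0]],"turn":[0,0,0],"hand":[10,10,10]}'; python3 -m handwheel '{"linear":[[0.5,0,0],[0.5,0,0],[0.5,0,0]],"turn":[0,0,0],"hand":[10,10,10]}'; done
python3 - <<'E'
from h import *
f=[]
for i in range(3):
    s=manip.capture('wrist');o=manip.get_obs();f.append(np.r_[o['ft_force'],o['torque']])
print(np.mean(f,0))
E
```

```text
t: 15.82
tool_pos: [0.4405, -0.0225, 0.0554]
tool_rot: [0.53, 1.571, 0.347]
ft_force: [0.5, 0.7, 0.6]
finger_gap: 0.0225
t: 16.07
tool_pos: [0.4405, -0.0226, 0.0549]
tool_rot: [-0.257, 1.571, -0.44]
ft_force: [-1.6, -0.2, 1.5]
finger_gap: 0.0226
[-0.3508  0.0755  2.3598  0.0003  0.0283 -0.0014]
```

Run:
```python
from h import *
s=manip.capture('side');crop(s,235,185,305,235,11,'pics/s15c.png');w=manip.capture('wrist');crop(w,165,190,345,350,4,'pics/w15c.png')
o=manip.get_obs();print(o['ft_force'],o['torque'],o['tau'])
```

```text
[-1.5737  0.1805  0.9219] [-0.037   0.0234  0.03  ] [  0.0177 -41.3855  -1.6346 -15.7527   0.0196  -0.1249   0.0091]
```

View pics/s15c.png

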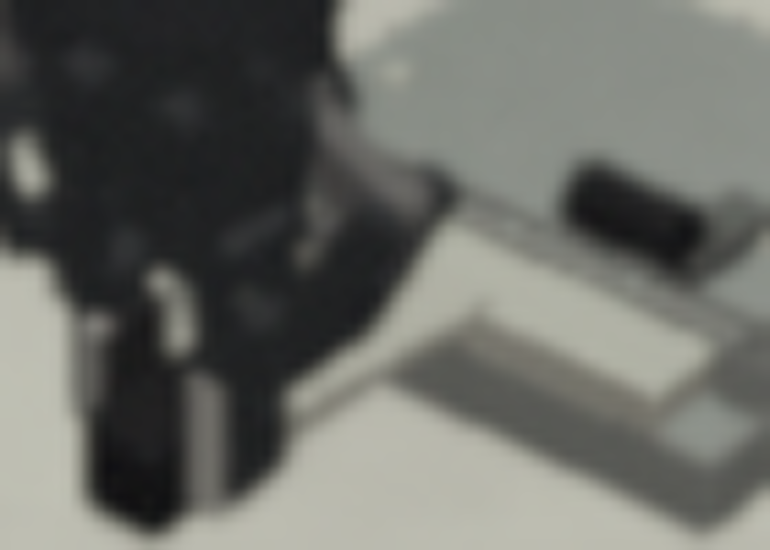

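View pics/w15c.png

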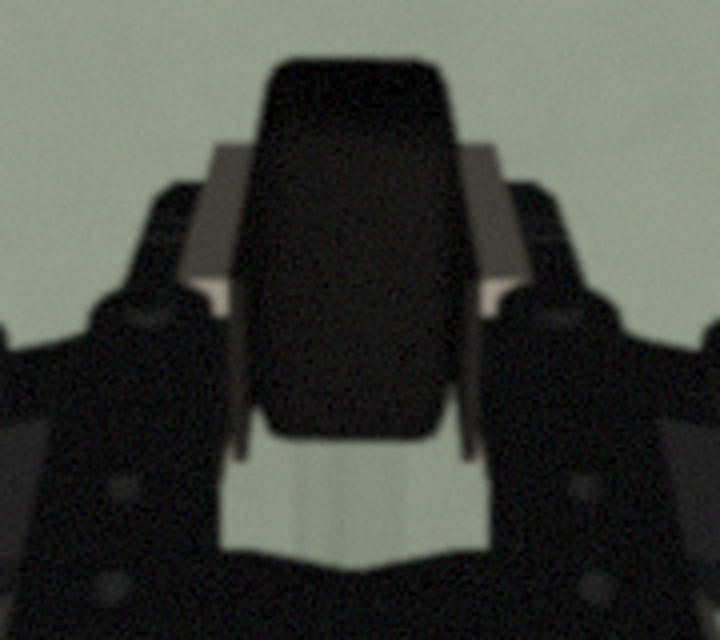

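The blade is resting lightly on the ledge edge and the gauge looks level. Now slide it forward.

```bash
python3 -m handwheel '{"linear":[[0,0,2],[0,0,4],[0,0,6],[0,0,8],[0,0,10]],"turn":[0,0,0,0,0],"hand":[10,10,10,10,10]}'; python3 -m handwheel '{"linear":[[0,0,2],[0,0,4],[0,0,6],[0,0,8],[0,0,8]],"turn":[0,0,0,0,0],"hand":[10,10,10,10,10]}'
python3 - <<'E'
from h import *
f=[]
for i in range(3):
    s=manip.capture('side');o=manip.get_obs();f.append(np.r_[o['ft_force'],o['torque']])
print(np.mean(f,0),o['tool_pos']);crop(s,235,175,315,235,9,'pics/s16c.png')
E
```

```text
t: 16.73
tool_pos: [0.4504, -0.0244, 0.0548]
tool_rot: [2.932, 1.571, 2.749]
ft_force: [-1.9, -0.0, 3.2]
finger_gap: 0.023
t: 17.15
tool_pos: [0.4588, -0.0259, 0.0549]
tool_rot: [0.205, 1.57, 0.022]
ft_force: [-0.5, -0.0, 3.1]
finger_gap: 0.0224
[-0.0147 -0.4436  2.4841 -0.095  -0.2014 -0.0024] [ 0.4588 -0.0259  0.0549]
```

View pics/s16c.png

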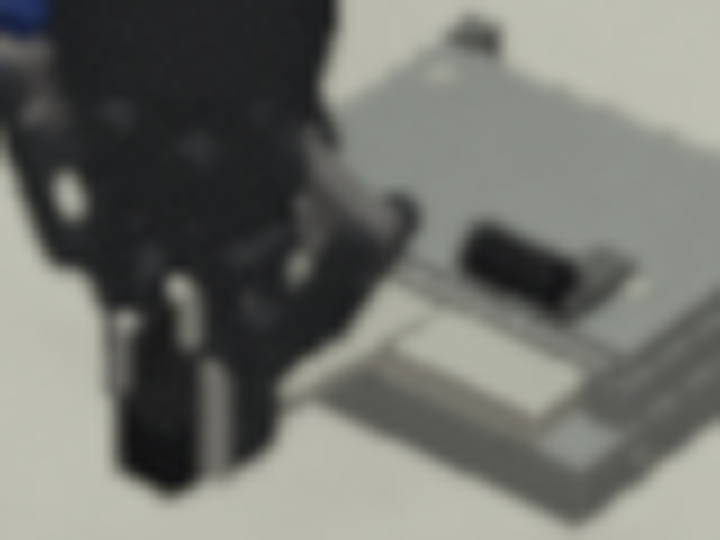

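```bash
python3 -m handwheel '{"linear":[[0,0,1.5],[0,0,3],[0,0,4.5],[0,0,6],[0,0,6]],"turn":[0,0,0,0,0],"hand":[10,10,10,10,10]}'; python3 -m handwheel '{"linear":[[0,0,1.5],[0,0,3],[0,0,4.5],[0,0,6],[0,0,6]],"turn":[0,0,0,0,0],"hand":[10,10,10,10,10]}'
cat > f.py <<'E'
from h import *
def F(n=4,cam='wrist'):
    f=[]
    for i in range(n):
        s=manip.capture(cam);o=manip.get_obs();f.append(np.r_[o['ft_force'],o['torque']])
    f=np.mean(f,0);x=np.array([.984,-.179,0]);y=np.array([.179,.984,0])
    print('Fx',round(f[:3]@x,2),'Fy',round(f[:3]@y,2),'Fz',round(f[2],2),'Ty',round(f[3:]@y,3),'pos',o['tool_pos'],'xp',round((o['tool_pos']-[.549,-.048,.036])@x*1000+98,1),'t',round(o['t'],2))
    return s
E
python3 -c "
from f import *
F()"
```

```text
t: 17.72
tool_pos: [0.4639, -0.0269, 0.0549]
tool_rot: [-2.995, 1.57, 3.106]
ft_force: [-2.3, 0.2, 4.6]
finger_gap: 0.0228
t: 18.13
tool_pos: [0.4698, -0.028, 0.0549]
tool_rot: [-2.972, 1.57, 3.129]
ft_force: [-2.6, 0.5, 4.8]
finger_gap: 0.0228
Fx -2.15 Fy -0.09 Fz 5.28 Ty 0.204 pos [ 0.4698 -0.028   0.0549] xp 16.4 t 18.33
```

```bash
python3 -m handwheel '{"linear":[[-0.5,0,0],[-0.5,0,0],[-0.5,0,0]],"turn":[0,0,0],"hand":[10,10,10]}'; python3 -c "
from f import *
s=F(4,'side');crop(s,235,175,315,235,9,'pics/s17c.png')"
```

```text
t: 18.58
tool_pos: [0.4698, -0.028, 0.0552]
tool_rot: [3.031, 1.571, 2.848]
ft_force: [-1.0, 0.4, 2.2]
finger_gap: 0.0229
Fx -1.59 Fy 0.12 Fz 2.67 Ty 0.05 pos [ 0.4699 -0.028   0.0553] xp 16.6 t 18.78
```

View pics/s17c.png

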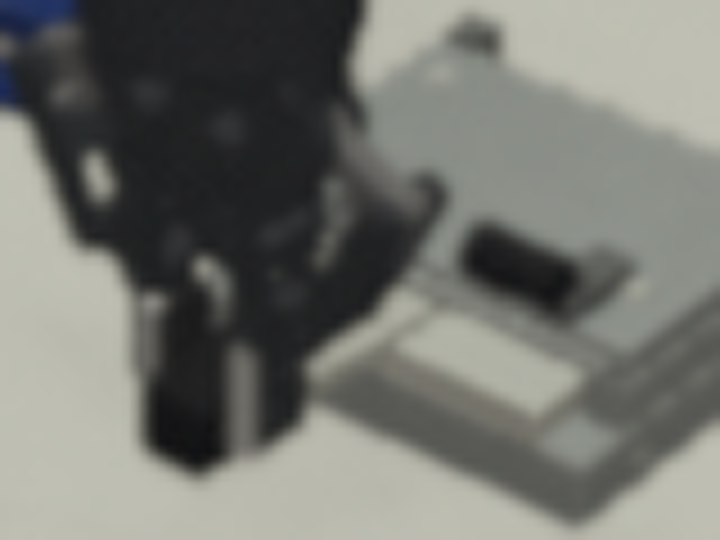

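```bash
python3 -m handwheel '{"linear":[[-0.2,0,1],[-0.2,0,2],[-0.2,0,3],[-0.2,0,3]],"turn":[0,0,0,0],"hand":[10,10,10,10]}'; python3 -c "
from f import *
F(4)"
```

```text
t: 19.12
tool_pos: [0.4732, -0.0287, 0.0555]
tool_rot: [0.167, 1.57, -0.016]
ft_force: [-0.1, -0.4, 0.5]
finger_gap: 0.0232
Fx 0.64 Fy 0.31 Fz 0.11 Ty -0.071 pos [ 0.473  -0.0286  0.0555] xp 19.8 t 19.32
```

```bash
python3 -m handwheel '{"linear":[[0,0,1],[0,0,2],[0,0,3],[0,0,3]],"turn":[0,0,0,0],"hand":[10,10,10,10]}'; python3 -c "
from f import *
F(4)"; python3 -m handwheel '{"linear":[[0,0,1],[0,0,2],[0,0,2]],"turn":[0,0,0],"hand":[10,10,10]}'; python3 -c "
from f import *
F(4)"
```

```text
t: 19.65
tool_pos: [0.4761, -0.0292, 0.0555]
tool_rot: [0.275, 1.571, 0.092]
ft_force: [1.1, 0.8, -0.7]
finger_gap: 0.0227
Fx 0.07 Fy 0.43 Fz -0.19 Ty -0.05 pos [ 0.4759 -0.0291  0.0555] xp 22.7 t 19.85
t: 20.1
tool_pos: [0.478, -0.0295, 0.0555]
tool_rot: [0.407, 1.571, 0.224]
ft_force: [-0.0, 0.7, -1.2]
finger_gap: 0.0228
Fx 0.15 Fy 0.46 Fz -0.62 Ty -0.044 pos [ 0.4779 -0.0295  0.0555] xp 24.7 t 20.3
```

```bash
python3 -m handwheel '{"linear":[[0.3,0,1],[0.3,0,2],[0.3,0,2]],"turn":[0,0,0],"hand":[10,10,10]}'; python3 -c "
from f import *
F(4)"; python3 -m handwheel '{"linear":[[0,0,1],[0,0,2],[0,0,2]],"turn":[0,0,0],"hand":[10,10,10]}'; python3 -c "
from f import *
F(4)"
```

```text
t: 20.55
tool_pos: [0.4798, -0.0298, 0.0553]
tool_rot: [-2.698, 1.571, -2.881]
ft_force: [-2.7, 0.4, 1.8]
finger_gap: 0.023
Fx -1.61 Fy -0.11 Fz 2.58 Ty 0.15 pos [ 0.4798 -0.0298  0.0553] xp 26.7 t 20.75
t: 21.0
tool_pos: [0.482, -0.0302, 0.0553]
tool_rot: [0.22, 1.571, 0.037]
ft_force: [-1.2, 0.3, 3.3]
finger_gap: 0.0228
Fx -1.54 Fy 0.16 Fz 3.06 Ty 0.101 pos [ 0.4819 -0.0302  0.0553] xp 28.8 t 21.2
```

```bash
for i in 1; do python3 -m handwheel '{"linear":[[-0.1,0,0.7],[-0.1,0,1.5],[-0.1,0,1.5]],"turn":[0,0,0],"hand":[10,10,10]}'; python3 -c "
from f import *
F(4)"; done; python3 -m handwheel '{"linear":[[0,0,0.7],[0,0,1.5],[0,0,1.5]],"turn":[0,0,0],"hand":[10,10,10]}'; python3 -c "
from f import *
F(4)"
```

```text
t: 21.45
tool_pos: [0.4833, -0.0305, 0.0553]
tool_rot: [2.849, 1.571, 2.666]
ft_force: [-1.6, -0.5, 3.4]
finger_gap: 0.0226
Fx -1.67 Fy 0.1 Fz 3.07 Ty 0.146 pos [ 0.4833 -0.0305  0.0553] xp 30.2 t 21.65
t: 21.9
tool_pos: [0.4848, -0.0308, 0.0553]
tool_rot: [0.342, 1.571, 0.159]
ft_force: [-2.3, -0.2, 2.8]
finger_gap: 0.0229
Fx -1.55 Fy -0.37 Fz 2.19 Ty 0.196 pos [ 0.4848 -0.0308  0.0553] xp 31.8 t 22.1
```

```bash
python3 -m handwheel '{"linear":[[0,0,0.7],[0,0,1.5],[0,0,1.5]],"turn":[0,0,0],"hand":[10,10,10]}'; python3 -c "
from f import *
F(4)"
```

```text
t: 22.35
tool_pos: [0.4863, -0.031, 0.0553]
tool_rot: [0.672, 1.571, 0.489]
ft_force: [-1.3, 0.0, 2.9]
finger_gap: 0.0225
Fx -1.63 Fy -0.44 Fz 2.87 Ty 0.165 pos [ 0.4863 -0.031   0.0553] xp 33.2 t 22.55
```

```bash
python3 -m handwheel '{"linear":[[0,0,0.5],[0,0,1],[0,0,1]],"turn":[0,0,0],"hand":[10,10,10]}'; python3 -c "
from f import *
F(4)"
```

```text
t: 22.8
tool_pos: [0.4872, -0.0312, 0.0553]
tool_rot: [2.82, 1.571, 2.637]
ft_force: [-1.9, 0.6, 3.6]
finger_gap: 0.0228
Fx -1.8 Fy 0.07 Fz 3.5 Ty 0.233 pos [ 0.4871 -0.0312  0.0553] xp 34.1 t 23.0
```

```bash
python3 -m handwheel '{"linear":[[0,0,0.5],[0,0,1],[0,0,1]],"turn":[0,0,0],"hand":[10,10,10]}'; python3 -c "
from f import *
F(4)"
```

```text
t: 23.25
tool_pos: [0.4882, -0.0314, 0.0553]
tool_rot: [0.993, 1.571, 0.81]
ft_force: [-1.7, -0.3, 4.1]
finger_gap: 0.0229
Fx -1.69 Fy -0.09 Fz 3.3 Ty 0.213 pos [ 0.4882 -0.0314  0.0553] xp 35.2 t 23.45
```

```bash
python3 -m handwheel '{"linear":[[0,0,0.5],[0,0,1],[0,0,1]],"turn":[0,0,0],"hand":[10,10,10]}'; python3 -c "
from f import *
F(4)"
```

```text
t: 23.7
tool_pos: [0.4892, -0.0316, 0.0553]
tool_rot: [0.869, 1.571, 0.686]
ft_force: [-2.0, 0.1, 3.7]
finger_gap: 0.0227
Fx -1.9 Fy 0.38 Fz 3.49 Ty 0.254 pos [ 0.4891 -0.0316  0.0553] xp 36.2 t 23.9
```

```bash
python3 -m handwheel '{"linear":[[0,0,0.5],[0,0,1],[0,0,1]],"turn":[0,0,0],"hand":[10,10,10]}'; python3 -c "
from f import *
s=F(4,'side');crop(s,235,175,315,235,9,'pics/s18c.png')"
```

```text
t: 24.15
tool_pos: [0.4902, -0.0318, 0.0553]
tool_rot: [0.329, 1.571, 0.146]
ft_force: [-2.2, 0.9, 3.6]
finger_gap: 0.0229
Fx -2.08 Fy 0.08 Fz 3.96 Ty 0.237 pos [ 0.4902 -0.0318  0.0553] xp 37.2 t 24.35
```

View pics/s18c.png

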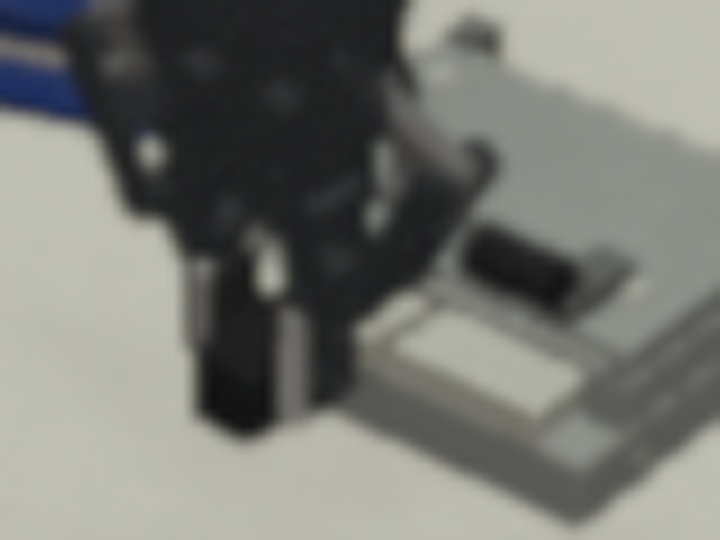

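The blade is well under the lip with the lid still down, and the gripper's linkage at about (480,160) stays clear of the knob. Continuing in small steps.

```bash
python3 -m handwheel '{"linear":[[-0.15,0,0.5],[-0.15,0,1],[-0.15,0,1]],"turn":[0,0,0],"hand":[10,10,10]}'; python3 -c "
from f import *
F(4)"
```

```text
t: 24.6
tool_pos: [0.4913, -0.032, 0.0554]
tool_rot: [0.356, 1.57, 0.173]
ft_force: [-1.7, 0.0, 2.3]
finger_gap: 0.0228
Fx -0.7 Fy 0.06 Fz 1.98 Ty 0.056 pos [ 0.4913 -0.032   0.0554] xp 38.3 t 24.8
```

```bash
python3 -m handwheel '{"linear":[[0,0,0.5],[0,0,1],[0,0,1]],"turn":[0,0,0],"hand":[10,10,10]}'; python3 -c "
from f import *
F(4)"
```

```text
t: 25.05
tool_pos: [0.4921, -0.0321, 0.0555]
tool_rot: [2.6, 1.571, 2.417]
ft_force: [-1.3, 1.2, 1.5]
finger_gap: 0.0227
Fx -1.4 Fy 0.26 Fz 1.83 Ty 0.158 pos [ 0.4921 -0.0321  0.0555] xp 39.1 t 25.25
```

```bash
python3 -m handwheel '{"linear":[[0,0,0.5],[0,0,1],[0,0,1]],"turn":[0,0,0],"hand":[10,10,10]}'; python3 -c "
from f import *
F(4)"
```

```text
t: 25.5
tool_pos: [0.4928, -0.0323, 0.0554]
tool_rot: [-2.982, 1.57, 3.118]
ft_force: [-2.7, 0.2, 2.9]
finger_gap: 0.0227
Fx -2.35 Fy -0.29 Fz 2.93 Ty 0.403 pos [ 0.4928 -0.0323  0.0554] xp 39.9 t 25.7
```

```bash
python3 -m handwheel '{"linear":[[0,0,0.5],[0,0,1],[0,0,1]],"turn":[0,0,0],"hand":[10,10,10]}'; python3 -c "
from f import *
F(4)"
```

```text
t: 25.95
tool_pos: [0.4933, -0.0324, 0.0554]
tool_rot: [-2.972, 1.569, 3.128]
ft_force: [-4.3, 1.1, 4.9]
finger_gap: 0.0226
Fx -4.31 Fy 0.47 Fz 5.39 Ty 0.808 pos [ 0.4933 -0.0324  0.0554] xp 40.4 t 26.15
```

Lid contact: drag rose from 1.4 to 4.3 N over the last 2 mm commanded. I'll ease off the downward load to see how much of that is real lid drag.

```bash
python3 -m handwheel '{"linear":[[-0.2,0,0],[-0.5,0,0],[-0.5,0,0]],"turn":[0,0,0],"hand":[10,10,10]}'; python3 -c "
from f import *
s=F(4,'side');crop(s,235,150,335,235,8,'pics/s19c.png')"
```

```text
t: 26.4
tool_pos: [0.4936, -0.0324, 0.0556]
tool_rot: [-3.128, 1.57, 2.972]
ft_force: [-1.8, 0.2, -0.2]
finger_gap: 0.023
Fx -2.7 Fy -0.0 Fz -0.97 Ty 0.563 pos [ 0.4936 -0.0325  0.0556] xp 40.8 t 26.6
```

View pics/s19c.png

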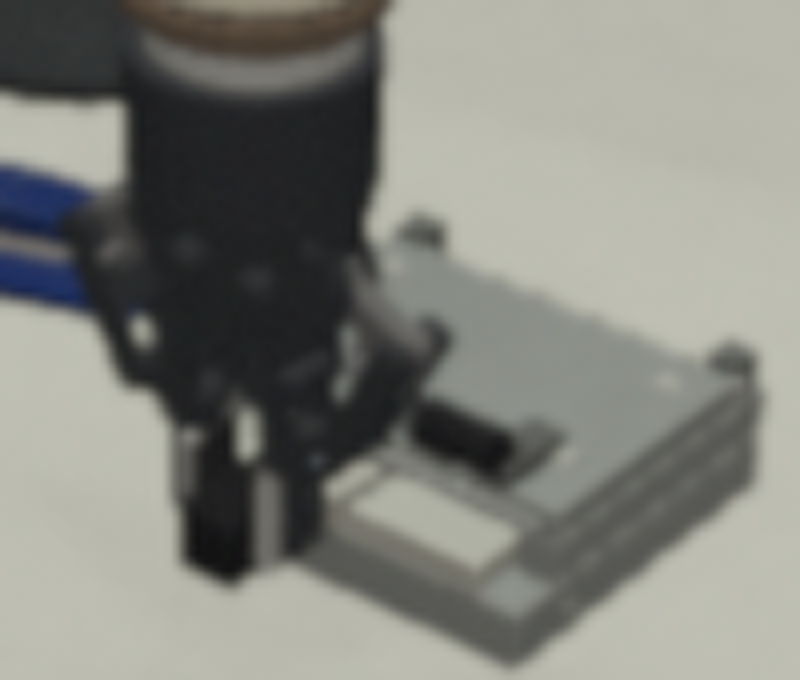

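Unloaded vertically, the drag is still 2.7 N, so the blade really is wedged between lid and plate. I'll push slightly further for a snug fit.

```bash
python3 -m handwheel '{"linear":[[0.1,0,0.5],[0.1,0,1],[0.1,0,1]],"turn":[0,0,0],"hand":[10,10,10]}'; python3 -c "
from f import *
F(5)"
```

```text
t: 26.85
tool_pos: [0.4942, -0.0326, 0.0556]
tool_rot: [-2.989, 1.569, 3.111]
ft_force: [-5.2, 0.8, -0.9]
finger_gap: 0.0228
Fx -4.58 Fy 0.18 Fz -0.93 Ty 0.984 pos [ 0.4942 -0.0326  0.0556] xp 41.4 t 27.1
```

```bash
python3 -m handwheel '{"linear":[[0,0,0],[0,0,0],[0,0,0],[0,0,0],[0,0,0]],"turn":[0,0,0,0,0],"hand":[10,10,10,10,10]}'
python3 - <<'E'
from f import *
s=F(5,'side');crop(s,250,150,340,235,8,'pics/s20c.png');t=manip.capture('top');cv2.imwrite('pics/top20.png',t)
a=cv2.imread('pics/s8.png');b=cv2.imread('pics/s20c.png')
# shift of knob/lid right part between closed lid and now
for (x0,y0,x1,y1) in [(360,380,470,490),(590,330,660,400),(420,450,640,560)]:
    A=cv2.cvtColor(a[y0:y1,x0:x1],6).astype(np.float32);B=cv2.cvtColor(b[y0:y1,x0:x1],6).astype(np.float32)
    print(np.array(cv2.phaseCorrelate(A,B,cv2.createHanningWindow((x1-x0,y1-y0),cv2.CV_32F))[0])/8)
t0=cv2.imread('pics/top0.png');d=cv2.absdiff(t0,t).max(2)>60;ys,xs=np.nonzero(d)
for nm,(x0,y0,x1,y1) in dict(stapler=(175,138,228,168),notes=(350,203,392,245),eraser=(220,242,242,260)).items(): print(nm,d[y0:y1,x0:x1].sum())
E
```

```text
t: 27.52
tool_pos: [0.4942, -0.0326, 0.0556]
tool_rot: [-3.015, 1.569, 3.086]
ft_force: [-4.9, 1.2, -1.3]
finger_gap: 0.0231
Fx -5.07 Fy -0.03 Fz -0.71 Ty 1.017 pos [ 0.4942 -0.0326  0.0556] xp 41.4 t 27.77
[-0.0072  0.005 ]
[0.012  0.0003]
[0.0631 0.0156]
stapler 0
notes 0
eraser 0
```

View pics/s20c.png

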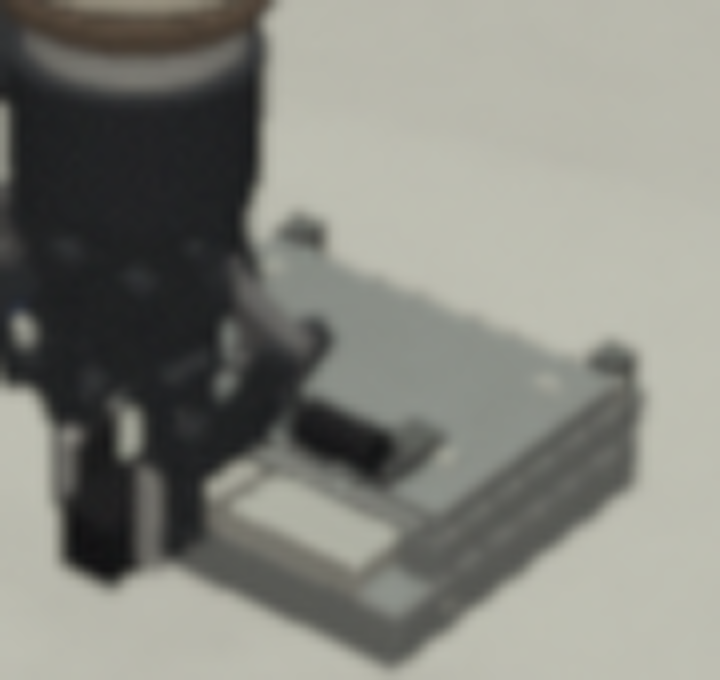

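View pics/top20.png

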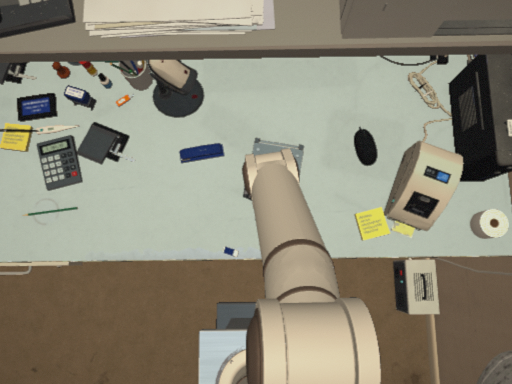

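In the side view the knob and lid have shifted by under 0.02 px since closing, except for a patch that includes the arm's shadow. In the top view the stapler, notes and eraser are unchanged. Drag is steady near 5 N with no net vertical load, so I'm handing in.

```bash
python3 -c "
from bench import manip
print(manip.sign_off())"
```

```text
the job is handed in; nothing more can be done
None
```

The lid is closed and the gauge is held snugly in the slot. I handed the job in at about 28 s of the 64 s allowed; no verdict is reported.

- **Lid:** I pinched the knob across its ends and guided the lid down in slow steps. At the end, pushing further raised the vertical force to 22 N with no movement, so it was on its stop. The knob slipped about 12 mm in the pads on the way down. Pulling sideways while following the arc peaked near 17 N.
- **Gauge:** I picked it up by the handle and carried it level. I set the blade lightly on the ledge, about 8 mm left of the slot's middle, and slid it in until both plates gripped it.

**Last checks**
- The drag held steady at about 5 N, up from 1–2 N while sliding free, with almost no net vertical load.
- The blade reaches about 41 mm past the nip, about 2 mm beyond first lid contact. First contact came near the top of the expected 22–40 mm range. This depth is only good to about 2 mm.
- The lid moved less than 0.02 px in the side view since closing. One larger patch that the arm may shade read 0.06 px. A lift of a few tenths of a millimetre would not show.
- In the top view, the stapler, sticky notes and eraser have not moved.

The plate contact came about 2 mm lower than I had estimated from the pictures, and the blade may sit a fraction of a degree nose-up. The drag with almost no vertical load means it still touches both plates.

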